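# Set a sensor holder at its height mark and clamp it with the cam lever

## Task

The sensor holder is parked low on its column, its probe in the soaking jar and its cam lever swung open. Take it by the upright handle at the end of the cam lever, draw it straight up the column until its pointer is level with the index rider on the scale, and hold it at that height while you swing the lever fully shut, to the side away from the probe. Finish still gripping the handle, with the holder at the mark and the lever shut; leave the jar standing and the rider and everything else on the bench undisturbed.

Things in the scene. Friction and masses are not known exactly. Their poses are not given: they have to be found in the camera images.
- stand: The fixed sensor stand: grey base plate 170 x 270 x 15 mm (x -85..85, y -160..110 in this frame) and an upright square aluminium column, 20 x 20 mm, top at 323 mm. Origin on the bench surface, on the column's axis; z up. The lever is on the column's -x side, the white scale strip on its +x face, the probe hangs on the -y side. Turned by up to 0.3 rad.
- carriage (a joint): Height in m of the aluminium sensor holder (53 x 60 x 50 mm high, 0.45 to 0.7 kg with probe and lever) on the column, range 0 to 0.17; 0 = parked on its stop (its middle 100 mm above the bench), grows upward. It slides with about 1 N of rubbing and some damping; with the lever open it sinks under its own weight if let go.
- lever (a joint): Angle in rad of the steel cam lever about its upright pin: 0 = fully shut, on its stop (points along the stand's +y, away from the probe), grows as it opens; 1.57 = points along the stand's -x, away from the column; range 0 to 1.70. It stays where it is left. Over the last 0.6 rad its eccentric cam bites on the column: some 5 to 8 N at the handle; shut, it clamps the holder (slips at about 30 N).
- handle: The upright round black handle at the lever's end: 58 mm tall, 17 mm diameter, with a 22 mm head on its top 8 mm. Origin at its centre, 120 mm from the lever's pin and 35 mm above the holder's middle (135 mm above the bench when parked). The lever's 20 mm end boss lies under it, top 30 mm below the centre. It revolves freely on the lever: grip it at any yaw; no need to turn the hand with the lever.
- pin (a point): The upright pin about which the lever swings, at the holder's mid-height: 27 mm in front (-x) of the column's axis, in the stand's frame at (-0.0272, 0). It rises with the holder. The handle's centre lies at pin + 120 mm along (-sin(a), cos(a)) in the stand's frame, a = lever angle.
- pointer (a point): Tip of the holder's flat dark steel pointer (4 mm thick, 26 mm wide), beside the scale strip on its +y side; at the holder's mid-height.
- mark (a point): The white line at mid-height on the index rider: a small black block (34 mm wide, 10 mm high, 14 mm deep) on the scale strip, +x face of the column. The pointer is to be level with it. The rider sits by friction and is not to be shifted.
- rider (a joint): Height in m of the index rider on the scale, on the same zero as carriage: pointer and rider are level when carriage equals rider. Between 0.08 and 0.135.
- jar: Open glass soaking jar, 66 mm across, 72 mm tall, loose on the stand's base plate 100 mm to the -y side of the column, round the probe. Origin at the centre of its underside (15 mm above the bench). The probe tip clears its rim once the holder is 55 mm up. Leave it standing.
- dishes: Two stacked clear petri dishes, 62 mm across, 31 mm tall, loose on the bench near the stand on its +y side. Bystander.
- reagent: Small amber bottle with white cap, 52 mm across, 95 mm tall, loose, behind the stand (+x side). Bystander.
- beaker: Empty glass beaker, 64 mm across, 75 mm tall, loose, behind the stand (+x side). Bystander.
- tube_rack: Low orange tube rack, about 80 x 174 x 28 mm, loose, on the right of the bench. Bystander.
- tip_box: Orange pipette-tip box, about 93 x 120 x 52 mm with blue tips standing 16 mm out of it, loose, far right. Bystander.
- pipette: A grey pipette, 240 mm long, lying loose on the left of the bench. Bystander.
- marker: A white marker pen with black cap, 135 mm long, lying loose at the right front. Bystander.
There are look-alikes about, which are no part of the job. Leave any blue or purple look-alike of the jar alone.

How it is judged:
By the outcome, as a careful person would: the job done as asked, in the order asked, and still so for the second after the job is handed in, while the arm keeps its last pose, push and grip.
It also fails if it takes over 46 s, if anything falls off the work surface, if the arm or the gripper's body presses on something with over 40 N, if the wrist force passes 120 N, or if a joint passes its speed limit or range.

## Robot

A 7-joint arm with a two-finger parallel gripper is mounted at the origin on the work surface. World frame = base frame: x ahead of the robot, y to its left, z up, the work surface at z = 0. Lengths are in mm, angles in rad, forces in N, time in s.
With the tool pointing down it reaches from about 350 to 900 mm from the base axis. Payload 7.2 kg.
Tool frame: the origin (TCP) lies midway between the tips of the shut fingers; the grasp point (between the pads) lies 19 mm behind it; z points along the fingers, y is the direction in which the jaws open and shut (so a half turn about z gives the same grasp; the last joint's range is limited). The gripper opens to 85 mm and grips with 20 to 120 N. Pads are 22 mm wide; open, the fingers measure 114 mm over their backs; the gripper's body (76 mm by 85 mm) begins 54 mm behind the grasp point. The pads swing forward as they close: fully open they stand 13 mm farther back than shut.
Start: joints at [1.253, 0.411, -0.013, 1.596, 0.006, 1.134, -0.082], TCP at [154.494, -605.607, 231.297] pointing down, gripper open.
Joint ranges: [-2.95, 2.95], [-0.29, 1.99], [-1.47, 1.44], [0.14, 2.54], [-1.03, 4.17], [0.13, 1.85], [-2.86, 2.86]. Speed limits (rad/s): [2.39, 2.39, 3.01, 3.01, 3.14, 3.14, 3.14].

## Interface

Orientations are given as [roll, pitch, yaw] about the fixed x, y, z axes, in that order (R = Rz(yaw) Ry(pitch) Rx(roll)).
In Python, from plant import ctrl, viewer gives the robot as it stands.
- The arm moves only by the tool servo_tool, never from a script. Its argument "moves" is a list of rows, each an object of numbers: "tx", "ty", "tz": the shift along the tool's x, y, z in mm; "roll": the turn about the tool's z in rad; "grip": the opening, from 0 (shut) to 1 (fully open). In form: [{"tx": .., "ty": .., "tz": .., "roll": .., "grip": ..}, ...]. A call has 1 to 5 rows; each row is the pose to reach, as a shift and turn from the pose commanded when the call began, along the tool's axes at that moment; what a row does not reach only later rows make up. A row lasts 1/12 s, in which the tool goes at most 41.7 mm and 7.16 degrees, less where a joint would pass 70% of its speed; a pose out of reach is approached as far as the arm can. A call with a gripper value outside its range is refused whole. The fingers move at their own pace and stop on an object; "newtons" is the grip in N (left out, the last holds). Time passes only in rows, so rows that repeat a pose let the fingers close. It gives the time, the measured TCP pose, the force and the opening at its end, in the units of the state.
- ctrl.get_state(): the state, without advancing time (a new reading comes with each control period).
- viewer.grab_frame(name): name is "scene" or "top" or "wrist"; returns the picture (480x640x3 uint8, blue, green, red); there is no depth.
- viewer.calibration(name): a dict with "K" (3x3 intrinsics, pixels), "dist" ([k1, k2, p1, p2, k3] as OpenCV has them; the pictures are not rectified), "R" (3x3) and "t" (3): a world point X has camera coordinates R X + t. Camera axes: x right, y down, z forward; pixel columns grow to the right and rows downward; lengths in mm; the calibration is good to about 2 mm. A picture is of the moment at which its call begins: read the wrist's pose just before it. calibration takes no time and is no camera call; for the wrist camera it gives the pose at the moment of the call.
- ctrl.job_done(): hands the job in, once; it reports no verdict.
The state is a dict: "clock": time; "joints": joint angles; "dq": joint speeds; "joint_torque": joint torques, N m; "tool_pos": TCP position; "eef_rot": TCP orientation; "ft_force": force on the tool from outside, world axes, zero at the start; "wrist_torque": the same for the moment, N m; "opening": opening from 0.0 (shut) to 1.0 (fully open).
Only numpy, scipy, OpenCV 4.12 (cv2) and the standard library are available. Lean on these libraries where they do the work, as an engineer would, in place of code of your own. Each camera call takes 0.05 s, during which the arm holds its last target.

## Working session

There is one attempt and no reset: what is moved stays moved. The work goes in short steps, Python scripts to look and compute and a tool call to move; the robot and the scene stay as the last step left them, time stands still between calls to the robot, and variables do not carry over. Pictures are saved under pics/ and viewed, and the job is handed in when it is done.

Besides the shell and the picture viewer there is one more tool, called after "Request:" as name(argument=value, ...) on one line, values as JSON. servo_tool: Moves the arm, as the interface text tells. Its arguments: {"type":"object","properties":{"moves":{"type":"array"},"newtons":{"type":"number"}},"required":["moves"]}

```bash
mkdir -p pics
python3 - <<'E'
from plant import ctrl, viewer
import cv2
print(ctrl.get_state())
for n in ("scene","top","wrist"):
    c=viewer.calibration(n); print(n,c)
    cv2.imwrite(f"pics/{n}0.png",viewer.grab_frame(n))
E
```

```text
{'clock': 0.0, 'joints': array([ 1.25280362,  0.41189399, -0.012707  ,  1.59705093,  0.00559981,
        1.13427482, -0.08220281]), 'dq': array([ 1.41301074e-05,  6.79097530e-04, -1.65622428e-03, -4.92122227e-04,
       -1.82361973e-04,  4.77561837e-04, -1.57199802e-04]), 'joint_torque': array([ 1.57307390e-03, -6.00632930e+01,  6.83483239e-01, -2.99407429e+01,
        1.40869129e-02,  1.07449092e-02, -1.18831971e-05]), 'tool_pos': array([ 154.33788346, -605.13794195,  230.45395075]), 'eef_rot': array([-3.14000530e+00,  1.14576299e-04,  2.49809979e-01]), 'ft_force': array([ 0.04634684, -0.06969858,  0.5551559 ]), 'wrist_torque': array([-0.04625046,  0.05324094, -0.00722842]), 'opening': 0.9985809616274036}
scene {'K': array([[509.8007957 ,   0.        , 318.37566579],
       [  0.        , 509.8007957 , 238.11964985],
       [  0.        ,   0.        ,   1.        ]]), 'dist': array([0.01144855, 0.        , 0.        , 0.        , 0.        ]), 'R': array([[ 0.66513088,  0.74671972,  0.00325104],
       [ 0.4034807 , -0.35572493, -0.84300836],
       [-0.62833449,  0.56202263, -0.53
[... 352 characters left out ...]
2e-01, -2.39121259e-03],
       [-9.88546023e-01,  2.10566387e-02, -1.49443564e-01],
       [ 1.49460737e-01, -7.64686854e-04, -9.88767366e-01]]), 't': array([  20.62844384,  618.62949427, 1138.76551635])}
wrist {'K': array([[391.62695489,   0.        , 319.22034431],
       [  0.        , 391.62695489, 242.53266098],
       [  0.        ,   0.        ,   1.        ]]), 'dist': array([-0.07701193,  0.        ,  0.        ,  0.        ,  0.        ]), 'R': array([[ 2.47873307e-01, -9.68792147e-01, -7.74284394e-04],
       [-9.35228304e-01, -2.39494124e-01,  2.60750042e-01],
       [-2.52798030e-01, -6.39088424e-02, -9.65406037e-01]]), 't': array([-624.61672892,  -34.56226197,  377.41957218])}
```

View pics/scene0.png

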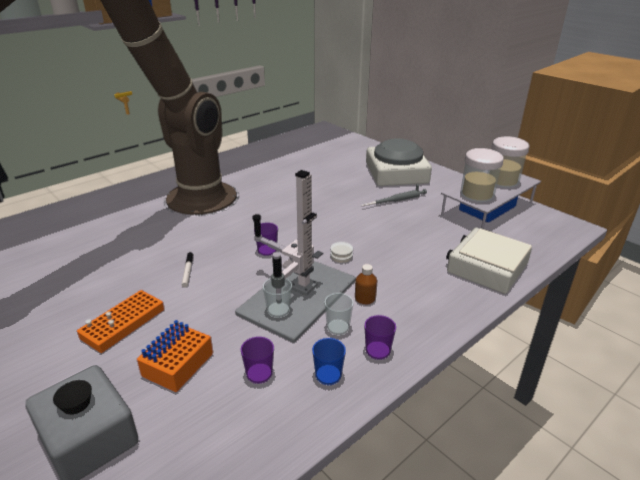

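View pics/top0.png

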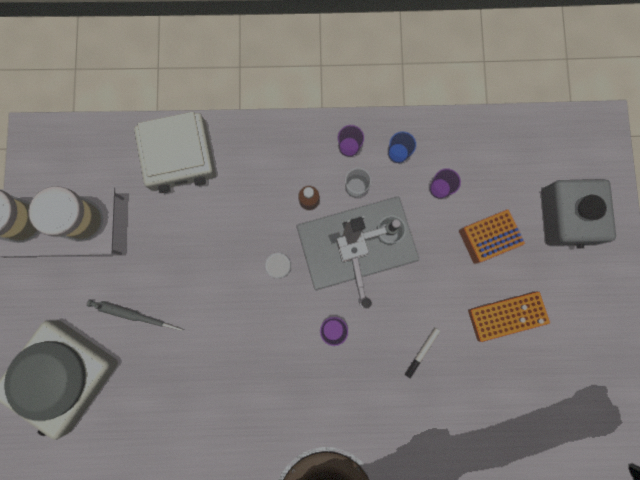

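View pics/wrist0.png

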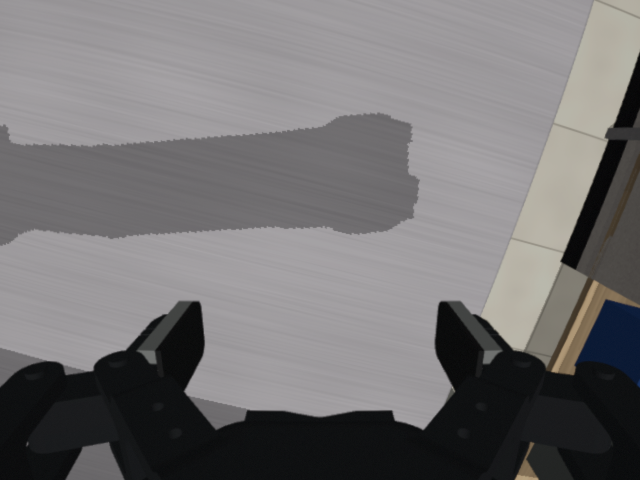

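Run:
```python
import cv2
a=cv2.imread("pics/scene0.png")[150:340,210:400]; b=cv2.imread("pics/top0.png")[170:330,270:430]
cv2.imwrite("pics/c1.png",cv2.resize(a,(798,600)[:1]*1+(798,) if 0 else (600,600),interpolation=cv2.INTER_CUBIC))
cv2.imwrite("pics/c2.png",cv2.resize(b,(600,600),interpolation=cv2.INTER_CUBIC))
```

```text
(no output)
```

View pics/c1.png

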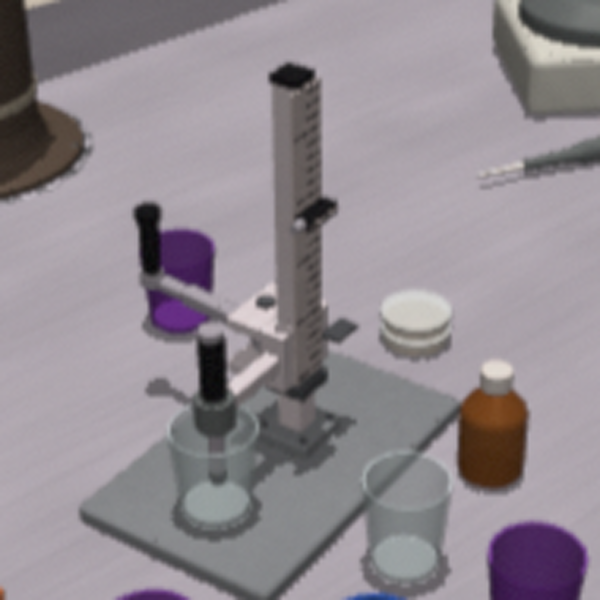

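View pics/c2.png

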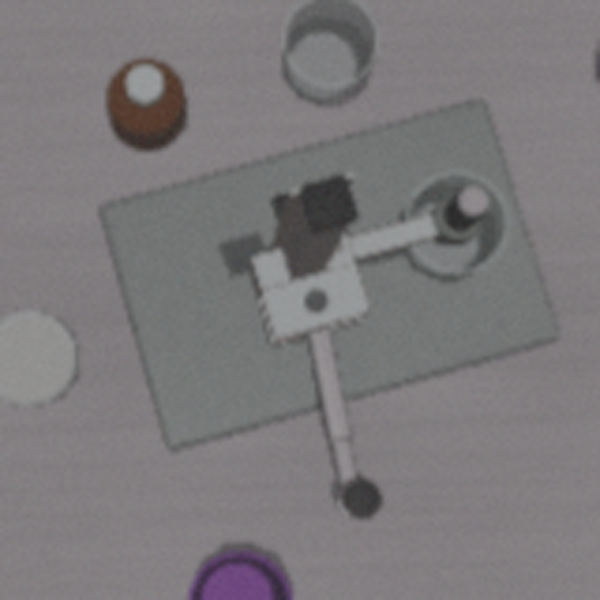

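```bash
cat > h.py <<'E'
import numpy as np, cv2
from scipy.optimize import least_squares
def proj(c,X):
    r=cv2.Rodrigues(c["R"])[0]
    return cv2.projectPoints(np.atleast_2d(np.asarray(X,float)),r,c["t"],c["K"],c["dist"])[0][:,0]
def s2w(p,P):
    x,y,th=p[:3]; P=np.atleast_2d(np.asarray(P,float)); c,s=np.cos(th),np.sin(th)
    return np.c_[x+c*P[:,0]-s*P[:,1], y+s*P[:,0]+c*P[:,1], P[:,2]]
def handle(a,car,dz=0): return [-27.2-120*np.sin(a),120*np.cos(a),135+car+dz]
E
cat > fit.py <<'E'
from h import *
from plant import viewer
T=viewer.calibration("top"); S=viewer.calibration("scene")
t=lambda u,v:(270+u*160/600-.37,170+v*160/600-.37)
s=lambda u,v:(210+u*190/600-.34,150+v*190/600-.34)
tp=np.array([t(483,100),t(558,338),t(172,450),t(100,207),t(330,205)])
tw=[[85,-160,15],[-85,-160,15],[-85,110,15],[85,110,15],[0,0,323]]
sp=np.array([s(81,512),s(267,598),s(460,403),s(294,75)])
sw=[[-85,-160,15],[85,-160,15],[85,110,15],[0,0,323]]
ht=t(361,498); hs=s(148,209)
rs=s(317,213)
def f(p,full=False):
    a,h=p[3:5]
    H=handle(a,0,29)
    e=[proj(T,s2w(p,tw))-tp, proj(S,s2w(p,sw))-sp, proj(T,s2w(p,H))-ht, proj(S,s2w(p,H))-hs, proj(S,s2w(p,[19,0,100+h]))-rs]
    if full: [print(np.round(x,1).tolist()) for x in e]
    return np.concatenate(e).ravel()
r=least_squares(f,[620,-60,0.2,1.5,100],loss="soft_l1"); print(r.x); f(r.x,True)
print("handle",s2w(r.x,handle(r.x[3],0)),"pin",s2w(r.x,[-27.2,0,100]))
E
python3 fit.py
```

```text
[ 5.96826514e+02 -6.83059208e+01  2.67739284e-01  1.45828887e+00
  1.17465888e+02]
[[-0.1, -2.2], [1.2, -1.3], [-0.8, 0.1], [-0.9, -0.7], [-0.2, -1.6]]
[[-1.8, -1.8], [-0.4, -0.6], [0.4, -1.9], [-1.3, -1.8]]
[[-0.1, -0.4]]
[[-0.4, -0.8]]
[[-0.8, 0.0]]
handle [[452.03852498 -94.05483032 135.        ]] pin [[570.59561083 -75.50173366 100.        ]]
```

Run:
```python
from h import *
from plant import ctrl,viewer
from scipy.spatial.transform import Rotation as Ro
s=ctrl.get_state(); c=viewer.calibration("wrist")
Rt=Ro.from_euler("xyz",s["eef_rot"]).as_matrix()
C=-c["R"].T@c["t"]; print(C, Rt.T@(C-s["tool_pos"])); print((c["R"]@Rt).round(3)); print(Rt.round(3))
```

```text
[ 217.92503618 -589.32006945  373.00368945] [ 6.54907537e+01  9.87241856e-02 -1.42354747e+02]
[[ 0.001  1.    -0.001]
 [-0.965  0.    -0.261]
 [-0.261  0.001  0.965]]
[[ 0.969  0.247 -0.   ]
 [ 0.247 -0.969  0.001]
 [-0.    -0.001 -1.   ]]
```

Request:
servo_tool(moves=[{"tx": 28,"ty": -28,"tz": 0,"roll": 0,"grip": 1},{"tx": 56,"ty": -56,"tz": 0,"roll": 0,"grip": 1},{"tx": 84,"ty": -84,"tz": 0,"roll": 0,"grip": 1},{"tx": 112,"ty": -112,"tz": 0,"roll": 0,"grip": 1},{"tx": 140,"ty": -140,"tz": 0,"roll": 0,"grip": 1}], newtons=60)

```text
clock: 0.57
tool_pos: [256.0, -433.5, 231.1]
eef_rot: [-3.141, 0.0, 0.25]
ft_force: [1.5, -0.4, 0.9]
opening: 1.004
```

Request:
servo_tool(moves=[{"tx": 28,"ty": -28,"tz": 0,"roll": 0,"grip": 1},{"tx": 56,"ty": -56,"tz": 0,"roll": 0,"grip": 1},{"tx": 84,"ty": -84,"tz": 0,"roll": 0,"grip": 1},{"tx": 112,"ty": -112,"tz": 0,"roll": 0,"grip": 1},{"tx": 140,"ty": -140,"tz": 0,"roll": 0,"grip": 1}])

```text
clock: 0.98
tool_pos: [357.0, -263.3, 231.4]
eef_rot: [3.141, 0.0, 0.25]
ft_force: [0.4, -0.4, 0.6]
opening: 1.001
```

Request:
servo_tool(moves=[{"tx": 27,"ty": -28,"tz": 0,"roll": -0.12,"grip": 1},{"tx": 54,"ty": -57,"tz": 0,"roll": -0.24,"grip": 1},{"tx": 81,"ty": -85,"tz": 0,"roll": -0.36,"grip": 1},{"tx": 108,"ty": -114,"tz": 0,"roll": -0.48,"grip": 1},{"tx": 134,"ty": -142,"tz": 0,"roll": -0.6,"grip": 1}])

```text
clock: 1.4
tool_pos: [451.8, -92.4, 231.4]
eef_rot: [3.141, -0.0, 0.856]
ft_force: [0.5, -0.9, -0.6]
opening: 0.997
```

Request:
servo_tool(moves=[{"tx": 0,"ty": 0,"tz": 0,"roll": -0.12,"grip": 1},{"tx": 0,"ty": 0,"tz": 0,"roll": -0.24,"grip": 1},{"tx": 0,"ty": 0,"tz": 0,"roll": -0.36,"grip": 1},{"tx": 0,"ty": 0,"tz": 0,"roll": -0.48,"grip": 1},{"tx": 0,"ty": 0,"tz": 0,"roll": -0.6,"grip": 1}])

```text
clock: 1.82
tool_pos: [451.2, -94.2, 231.1]
eef_rot: [-3.141, 0.0, 1.456]
ft_force: [0.4, 0.4, 0.2]
opening: 0.998
```

Request:
servo_tool(moves=[{"tx": 0,"ty": 0,"tz": 0,"roll": -0.12,"grip": 1},{"tx": 0,"ty": 0,"tz": 0,"roll": -0.24,"grip": 1},{"tx": 0,"ty": 0,"tz": 0,"roll": -0.36,"grip": 1},{"tx": 0,"ty": 0,"tz": 0,"roll": -0.39,"grip": 1},{"tx": 0,"ty": 0,"tz": 0,"roll": -0.39,"grip": 1}])

```text
clock: 2.23
tool_pos: [451.1, -94.4, 231.1]
eef_rot: [-3.141, -0.0, 1.841]
ft_force: [-0.2, -0.7, 0.3]
opening: 0.996
```

Run:
```python
from plant import ctrl,viewer
import cv2,pickle
c=viewer.calibration("wrist"); im=viewer.grab_frame("wrist"); s=ctrl.get_state()
pickle.dump(c,open("w1.pkl","wb")); cv2.imwrite("pics/w1.png",im); print(s["tool_pos"],s["eef_rot"],s["joints"],s["clock"])
cv2.imwrite("pics/s1.png",viewer.grab_frame("scene"))
```

```text
[451.1459412  -94.42029386 231.13734695] [-3.14128726e+00 -1.82619267e-04  1.83858553e+00] [ 0.63700165  0.18077504 -0.59910152  1.94540845  0.11707691  1.04969509
  0.254796  ] 2.2833
```

View pics/w1.png

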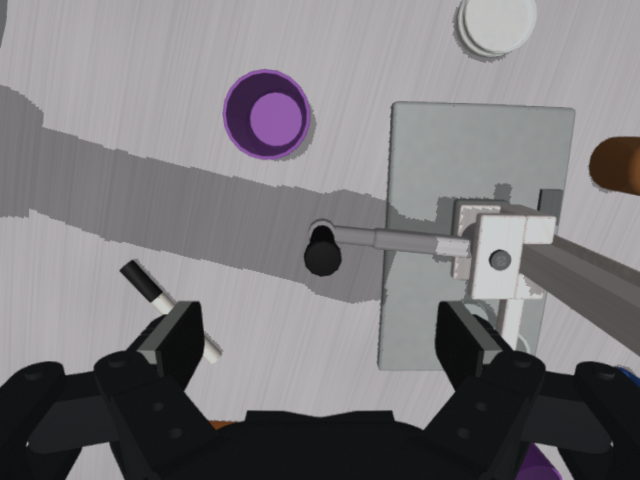

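```bash
cat >> h.py <<'E'
def bp(c,uv,z):
    q=cv2.undistortPoints(np.array([[uv]],float),c["K"],c["dist"])[0,0]
    d=c["R"].T@np.array([q[0],q[1],1]); C=-c["R"].T@c["t"]; return C+d*(z-C[2])/d[2]
E
python3 - <<'E'
from h import *; import pickle
c=pickle.load(open("w1.pkl","rb"))
print("head",bp(c,(322,257.5),164)); print("boss bottom-ish",bp(c,(321,229),106))
for uv,p in [((393,102),(-85,110)),((574,108),(85,110)),((379,369),(-85,-160))]: print(bp(c,uv,15), s2w([596.8,-68.3,.268],[p[0],p[1],15]))
print("pin",bp(c,(500,260),127))
E
```

```text
head [452.20799763 -93.74644526 164.        ]
boss bottom-ish [451.1156046  -91.10567078 106.        ]
[487.16864281  15.34926433  15.        ] [[485.70592344  15.26498162  15.        ]]
[647.52544045  58.70066723  15.        ] [[649.63733677  60.28155328  15.        ]]
[ 556.38729898 -240.37954362   15.        ] [[ 557.20283137 -245.09667485   15.        ]]
pin [571.23148456 -74.63945544 127.        ]
```

Request:
servo_tool(moves=[{"tx": 0,"ty": 1,"tz": 30,"roll": 0,"grip": 1},{"tx": 0,"ty": 1,"tz": 60,"roll": 0,"grip": 1},{"tx": 0,"ty": 1,"tz": 90,"roll": 0,"grip": 1},{"tx": 0,"ty": 1,"tz": 108,"roll": 0,"grip": 1},{"tx": 0,"ty": 1,"tz": 117,"roll": 0,"grip": 1}])

```text
clock: 2.75
tool_pos: [450.7, -93.9, 111.9]
eef_rot: [-3.138, -0.002, 1.839]
ft_force: [-1.1, -0.5, -0.5]
opening: 1.001
```

Run:
```python
from plant import ctrl,viewer
import cv2
s=ctrl.get_state(); print(s["tool_pos"],s["ft_force"])
cv2.imwrite("pics/w2.png",viewer.grab_frame("wrist"))
```

```text
[450.73776326 -93.87559174 111.89722399] [-1.06459683 -0.47107149 -0.47872762]
```

View pics/w2.png

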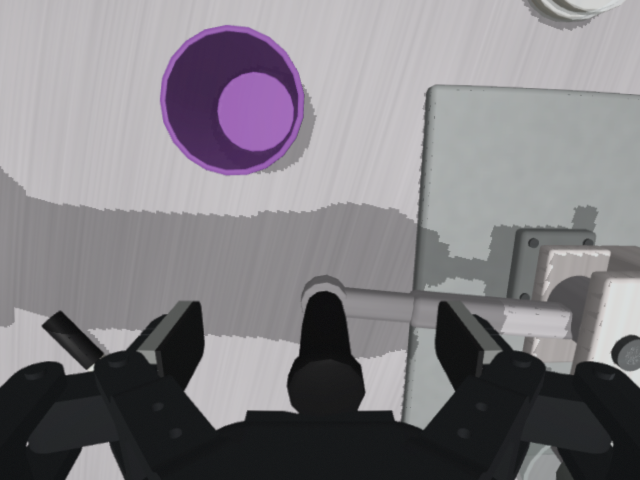

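Run:
```python
import cv2
a=cv2.imread("pics/s1.png")[165:285,240:360]
cv2.imwrite("pics/c3.png",cv2.resize(a,(600,600),interpolation=cv2.INTER_CUBIC))
```

```text
(no output)
```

View pics/c3.png

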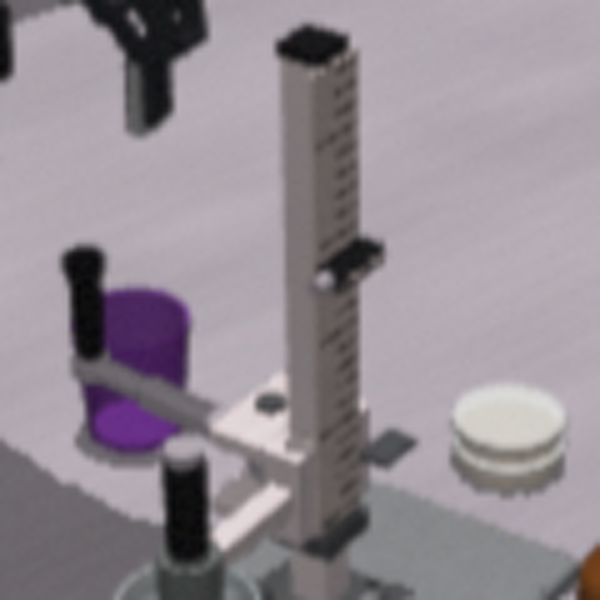

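Request:
servo_tool(moves=[{"tx": 0,"ty": 1.5,"tz": -1.5,"roll": 0,"grip": 0.5},{"tx": 0,"ty": 1.5,"tz": -1.5,"roll": 0,"grip": 0.2},{"tx": 0,"ty": 1.5,"tz": -1.5,"roll": 0,"grip": 0.1},{"tx": 0,"ty": 1.5,"tz": -1.5,"roll": 0,"grip": 0.1},{"tx": 0,"ty": 1.5,"tz": -1.5,"roll": 0,"grip": 0.1}], newtons=60)

```text
clock: 3.22
tool_pos: [454.3, -93.9, 116.7]
eef_rot: [3.14, 0.001, 1.839]
ft_force: [-0.6, -0.5, 0.6]
opening: 0.299
```

Request:
servo_tool(moves=[{"tx": 0,"ty": 0,"tz": 0,"roll": 0,"grip": 0.0},{"tx": 0,"ty": 0,"tz": 0,"roll": 0,"grip": 0.0},{"tx": 0,"ty": 0,"tz": 0,"roll": 0,"grip": 0.0},{"tx": 0,"ty": 0,"tz": 0,"roll": 0,"grip": 0.0}])

```text
clock: 3.55
tool_pos: [452.6, -94.2, 115.9]
eef_rot: [-3.14, 0.0, 1.839]
ft_force: [-5.7, -1.2, 4.5]
opening: 0.194
```

Request:
servo_tool(moves=[{"tx": 0,"ty": 0,"tz": -6,"roll": 0,"grip": 0.0},{"tx": 0,"ty": 0,"tz": -16,"roll": 0,"grip": 0.0},{"tx": 0,"ty": 0,"tz": -28,"roll": 0,"grip": 0.0},{"tx": 0,"ty": 0,"tz": -40,"roll": 0,"grip": 0.0},{"tx": 0,"ty": 0,"tz": -50,"roll": 0,"grip": 0.0}])

```text
clock: 3.97
tool_pos: [453.5, -93.5, 166.8]
eef_rot: [-3.141, -0.0, 1.84]
ft_force: [1.6, 0.4, -7.9]
opening: 0.198
```

Request:
servo_tool(moves=[{"tx": 0,"ty": 0,"tz": -12,"roll": 0,"grip": 0.0},{"tx": 0,"ty": 0,"tz": -24,"roll": 0,"grip": 0.0},{"tx": 0,"ty": 0,"tz": -36,"roll": 0,"grip": 0.0},{"tx": 0,"ty": 0,"tz": -46,"roll": 0,"grip": 0.0},{"tx": 0,"ty": 0,"tz": -50,"roll": 0,"grip": 0.0}])

```text
clock: 4.38
tool_pos: [453.6, -93.7, 217.2]
eef_rot: [3.141, 0.001, 1.84]
ft_force: [0.7, 0.3, -7.1]
opening: 0.195
```

Request:
servo_tool(moves=[{"tx": 0,"ty": 0,"tz": -4,"roll": 0,"grip": 0.0},{"tx": 0,"ty": 0,"tz": -8,"roll": 0,"grip": 0.0},{"tx": 0,"ty": 0,"tz": -10,"roll": 0,"grip": 0.0},{"tx": 0,"ty": 0,"tz": -10,"roll": 0,"grip": 0.0}])

```text
clock: 4.72
tool_pos: [453.4, -93.7, 225.9]
eef_rot: [-3.141, -0.0, 1.84]
ft_force: [-0.8, 0.2, -4.8]
opening: 0.194
```

Run:
```python
from plant import ctrl,viewer
import cv2,pickle
s=ctrl.get_state(); print(s["tool_pos"],s["ft_force"],s["opening"],s["clock"])
pickle.dump(viewer.calibration("wrist"),open("w3.pkl","wb"))
cv2.imwrite("pics/w3.png",viewer.grab_frame("wrist"))
a=viewer.grab_frame("scene");cv2.imwrite("pics/s3.png",a)
cv2.imwrite("pics/c4.png",cv2.resize(a[165:285,240:360],(600,600),interpolation=cv2.INTER_CUBIC))
```

```text
[453.44810757 -93.69574159 225.8680963 ] [-0.84209069  0.19238805 -4.78523594] 0.19371969655572363 4.7167
```

View pics/w3.png

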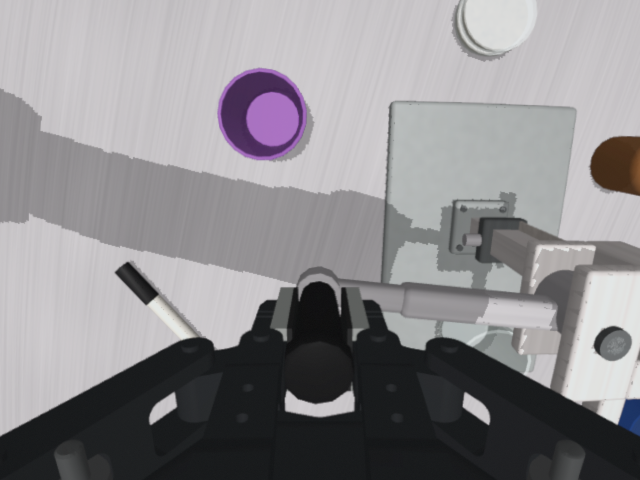

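View pics/c4.png

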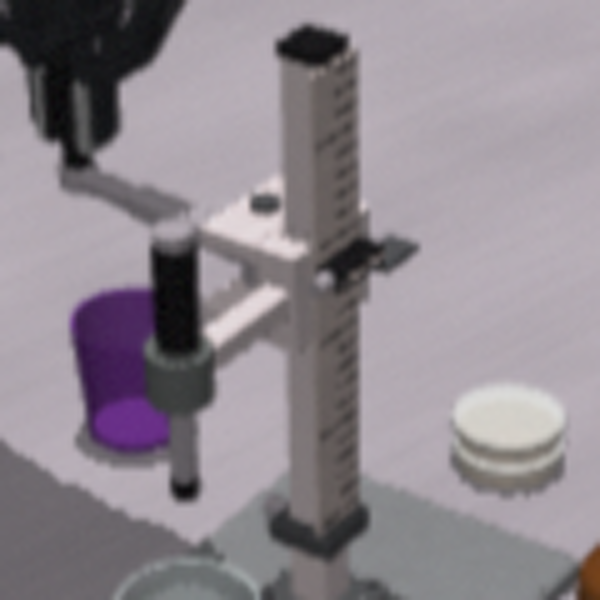

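Run:
```python
import cv2
a=cv2.imread("pics/s1.png"); b=cv2.imread("pics/s3.png")
A=cv2.resize(a[205:235,295:335],(800,600),interpolation=cv2.INTER_CUBIC)
B=cv2.resize(b[205:235,295:335],(800,600),interpolation=cv2.INTER_CUBIC)
cv2.imwrite("pics/c5.png",A); cv2.imwrite("pics/c6.png",B)
C=cv2.resize(a[240:270,295:335],(800,600),interpolation=cv2.INTER_CUBIC); cv2.imwrite("pics/c7.png",C)
```

```text
(no output)
```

View pics/c5.png

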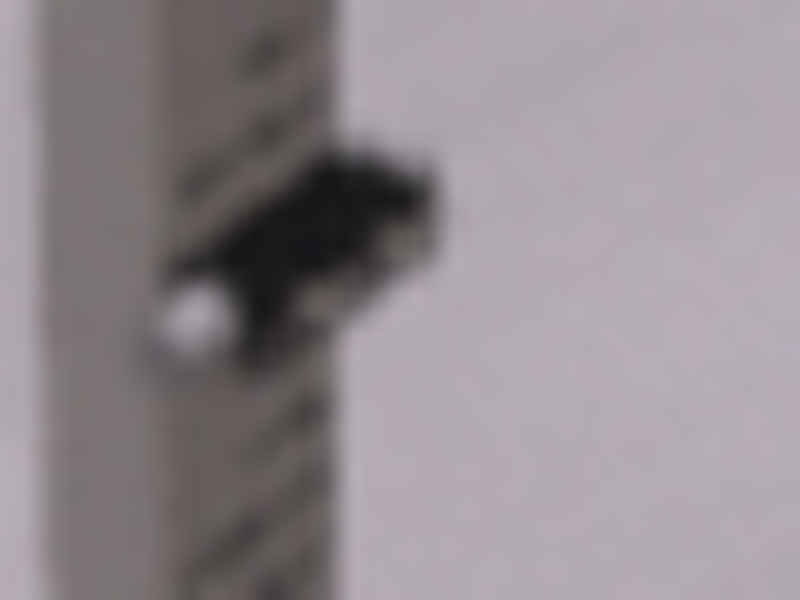

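View pics/c6.png

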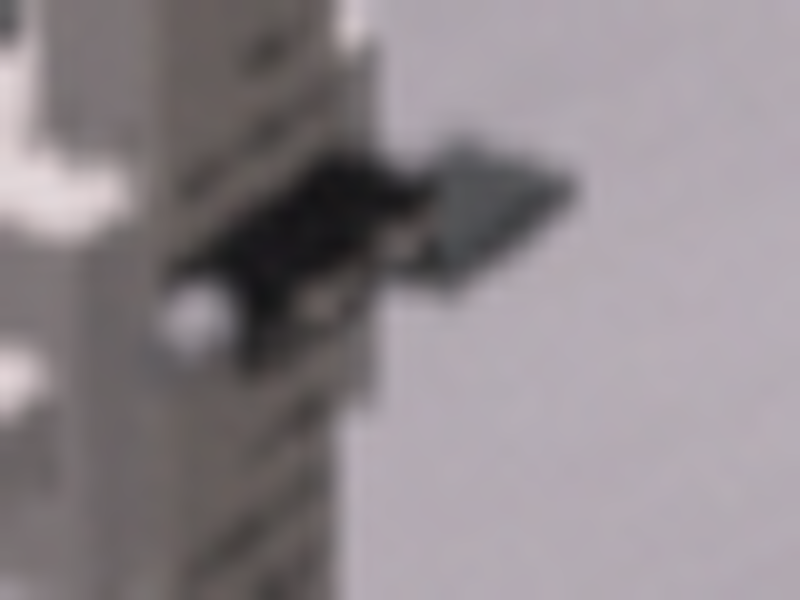

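View pics/c7.png

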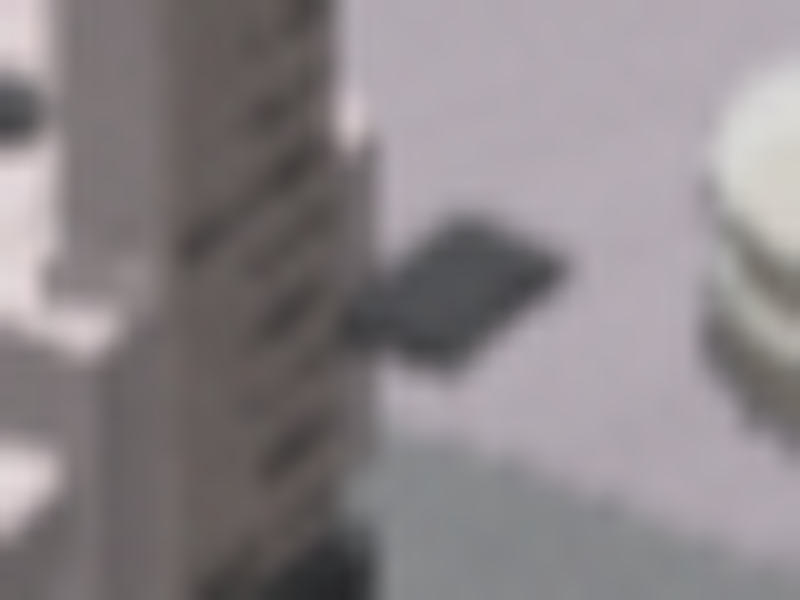

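```bash
cat > fit2.py <<'E'
from h import *
import pickle
from plant import viewer
S=viewer.calibration("scene"); W=pickle.load(open("w1.pkl","rb"))
z=lambda u,v,y0=205:(295+u/20-.475,y0+v/20-.475)
s=lambda u,v:(210+u*190/600-.34,150+v*190/600-.34)
s4=lambda u,v:(240+u/5-.4,165+v/5-.4)
wp=np.array([(393,102),(574,108),(379,369)]); ww=[[-85,110,15],[85,110,15],[-85,-160,15]]
sp=np.array([s(81,512),s(267,598),s(460,403),s4(278,46),s4(318,65),s4(350,41),s4(312,26)])
sw=[[-85,-160,15],[85,-160,15],[85,110,15],[-10,-10,323],[10,-10,323],[10,10,323],[-10,10,323]]
pp=np.array([z(565,265,240),z(445,375,240),z(465,215,240)]) # right(+x+y), bottom(+x? -y), top
def f(p,full=False):
    d=p[3:5]
    e=[(proj(W,s2w(p,ww))-wp)*.7,(s2w(p,handle(p[5],0))[0,:2]-[453.,-93.8])*1.0, proj(S,s2w(p,sw))+d-sp, p[3:5]*.2]
    if full: [print(np.round(x,1).tolist()) for x in e]
    return np.concatenate([np.ravel(x) for x in e])
r=least_squares(f,[597,-68,.268,0,0,1.46],loss="soft_l1"); p=r.x; print(p); f(p,True)
d=p[3:5]
S2=dict(S); K=S["K"].copy(); K[:2,2]+=d; S2["K"]=K
def tos(X): 
    q=np.array(X)[:2]-p[:2]; c,s_=np.cos(p[2]),np.sin(p[2]); return np.array([c*q[0]+s_*q[1],-s_*q[0]+c*q[1]])
for n,q in zip(("R","B","T"),pp): print("pointer parked",n,tos(bp(S2,q,102)).round(1))
for n,q in zip(("R","B","T"),(z(575,188),z(450,295),z(465,135))): print("pointer lifted",n,tos(bp(S2,q,212)).round(1))
# rider heights
def hz(q,x,y):
    g=lambda v:(proj(S2,s2w(p,[x,y,v[0]]))[0]-q)
    o=least_squares(lambda v:g(v)[1:],[210]); return (o.x[0]-100).round(1), g(o.x).round(1)
print("knob y-20 x18",hz(z(200,320),18,-20))
for x in (24,26): print("front right end",hz(z(432,230),x,17),"line mids",hz(z(405,240),x,12),hz(z(325,305),x,-4), "left",hz(z(250,345),x,-17))
print([ (proj(S2,s2w(p,[x,y,zz]))[0]-[294.525,204.525])*20//1 for x,y,zz in [(26,-17,215),(26,17,215),(26,17,205),(12,17,215),(26,-17,205),(12,-17,215)]])
E
python3 fit2.py
```

```text
[ 5.97540752e+02 -6.82274132e+01  2.65982020e-01  6.39174416e-01
  1.52080580e+00  1.45929492e+00]
[[-0.4, -0.3], [2.5, -0.4], [-0.2, 2.7]]
[-0.3, -0.0]
[[-1.0, -0.2], [0.4, 1.0], [1.3, -0.2], [0.6, 0.0], [0.3, -1.5], [-0.7, -0.1], [-0.9, 0.7]]
[0.1, 0.3]
pointer parked R [23.6 46.5]
pointer parked B [24.3 19.2]
pointer parked T [ 7.7 48.9]
pointer lifted R [26.7 42.4]
pointer lifted B [28.  14.4]
pointer lifted T [ 9.5 45.8]
knob y-20 x18 (np.float64(122.4), array([0., 0.]))
front right end (np.float64(117.9), array([0., 0.])) line mids (np.float64(119.0), array([0.2, 0. ])) (np.float64(118.4), array([0.2, 0. ])) left (np.float64(119.7), array([0.6, 0. ]))
front right end (np.float64(118.5), array([0.8, 0. ])) line mids (np.float64(119.6), array([ 0.9, -0. ])) (np.float64(119.0), array([0.9, 0. ])) left (np.float64(120.3), array([ 1.3, -0. ]))
[array([277., 386.]), array([447., 257.]), array([447., 334.]), array([343., 222.]), array([278., 465.]), array([172., 351.])]
```

```bash
cat >> fit2.py <<'E'
print("---")
for n,q,xy in zip(("R","B","T"),(z(575,188),z(450,295),z(465,135)),((23.6,46.5),(24.3,19.2),(7.7,48.9))): print(n,hz(q,*xy)[0]-2, hz(q,*xy)[1])
E
python3 fit2.py | sed '1,/---/d'
```

```text
R 107.1 [-0.2 -0. ]
B 106.5 [-0.2 -0. ]
T 108.0 [ 0.1 -0. ]
```

Request:
servo_tool(moves=[{"tx": 0,"ty": 0,"tz": -4,"roll": 0,"grip": 0.0},{"tx": 0,"ty": 0,"tz": -8,"roll": 0,"grip": 0.0},{"tx": 0,"ty": 0,"tz": -11,"roll": 0,"grip": 0.0},{"tx": 0,"ty": 0,"tz": -11,"roll": 0,"grip": 0.0},{"tx": 0,"ty": 0,"tz": -11,"roll": 0,"grip": 0.0}])

```text
clock: 5.23
tool_pos: [453.5, -93.8, 236.9]
eef_rot: [-3.141, 0.0, 1.84]
ft_force: [-2.0, 0.4, -3.6]
opening: 0.196
```

Run:
```python
from plant import ctrl,viewer
import cv2,numpy as np
s=ctrl.get_state(); print(s["tool_pos"],s["ft_force"],s["opening"],s["clock"])
a=np.mean([viewer.grab_frame("scene").astype(float) for _ in range(8)],0); np.save("s4.npy",a)
a=a.round().astype(np.uint8); cv2.imwrite("pics/s4.png",a)
c=a[205:235,295:335]; c=cv2.convertScaleAbs(c,alpha=1.3)
cv2.imwrite("pics/c8.png",cv2.resize(c,(800,600),interpolation=cv2.INTER_CUBIC))
cv2.imwrite("pics/c8n.png",cv2.resize(c,(800,600),interpolation=cv2.INTER_NEAREST))
```

```text
[453.47277925 -93.75978162 236.94425389] [-1.99879893  0.38780707 -3.60994106] 0.19550592184747323 5.2333
```

View pics/c8.png

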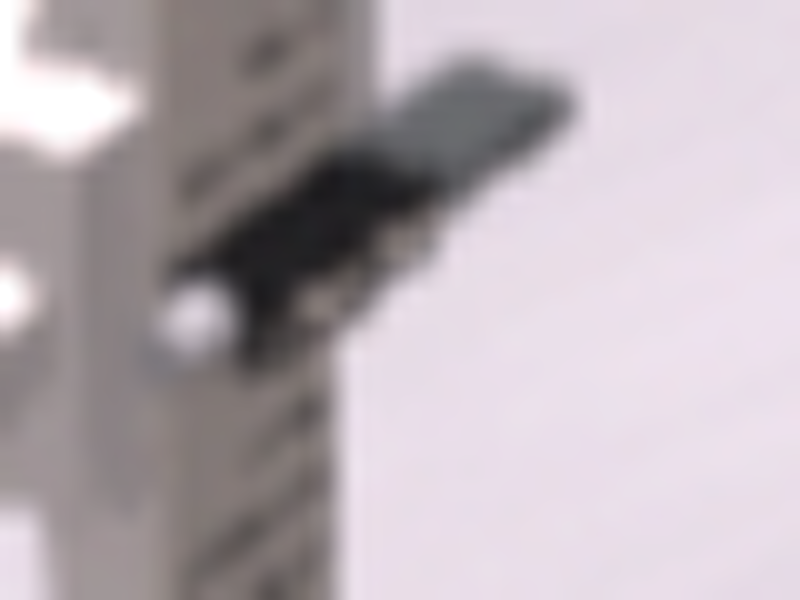

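View pics/c8n.png

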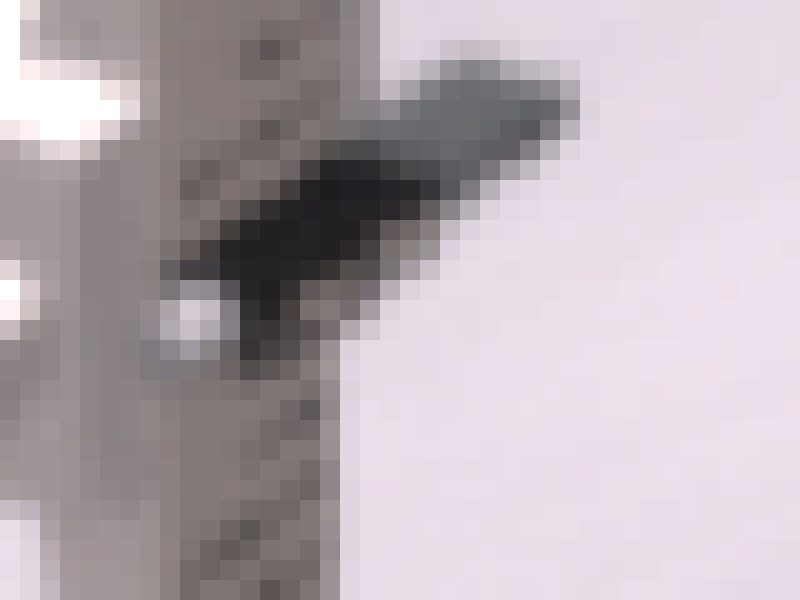

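Run:
```python
import cv2
a=cv2.imread("pics/w1.png")
cv2.imwrite("pics/c9.png",cv2.resize(a[170:320,440:640],(800,600),interpolation=cv2.INTER_CUBIC))
a=cv2.imread("pics/s1.png")
cv2.imwrite("pics/c10.png",cv2.resize(a[165:195,285:325],(800,600),interpolation=cv2.INTER_CUBIC))
```

```text
(no output)
```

View pics/c9.png

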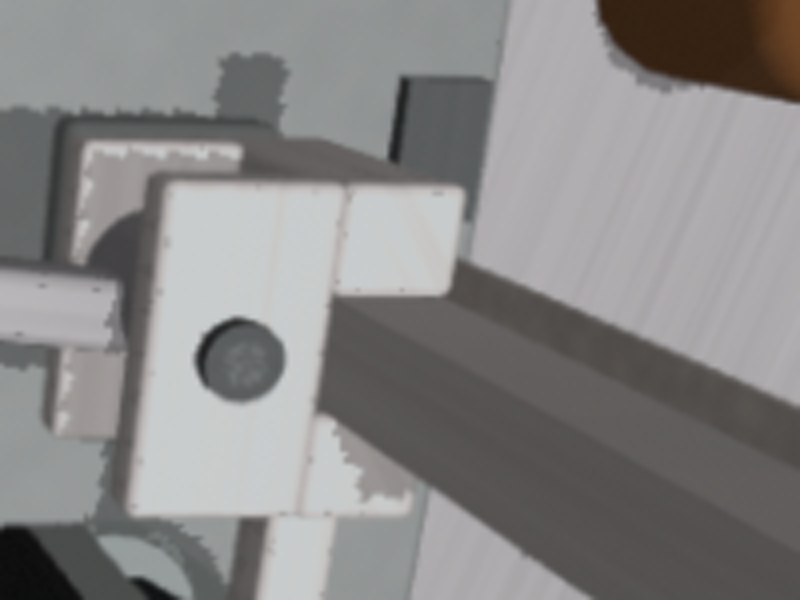

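View pics/c10.png

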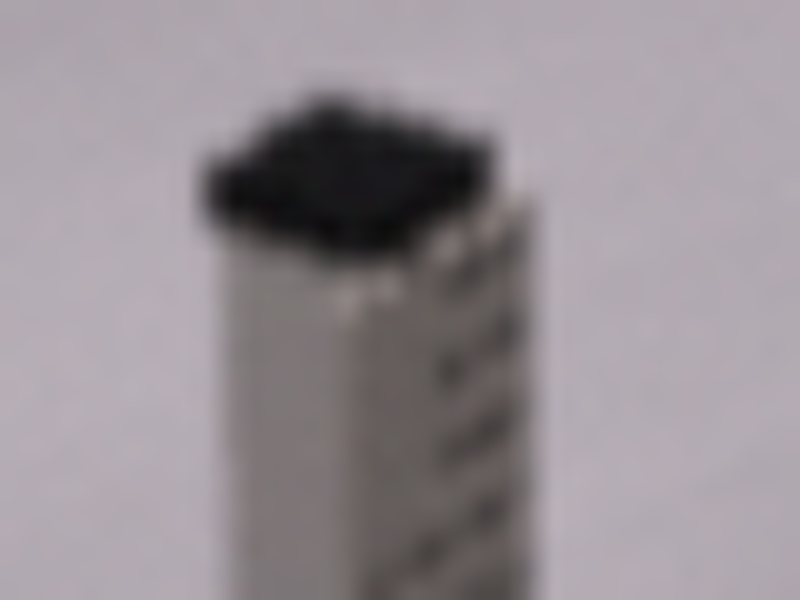

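Run:
```python
from h import *; import pickle
c=pickle.load(open("w1.pkl","rb"))
p=[597.54,-68.23,.266]
def tos(X): 
    q=np.array(X)[:2]-p[:2]; a,s=np.cos(p[2]),np.sin(p[2]); return np.array([a*q[0]+s*q[1],-s*q[0]+a*q[1]])
w=lambda u,v:(440+u/4-.375,170+v/4-.375)
for n,uv,z in [("hol TL",(157,183),125),("TR",(465,185),125),("BL",(128,515),125),("BR",(412,515),125),("pin",(242,358),127),("ptr L",(405,77),102),("ptr R",(493,80),102),("ptr bottom L",(391,165),98),("ptr R low",(470,220),102)]:
    print(n,tos(bp(c,w(*uv),z)).round(1))
print("plate", [tos(bp(c,q,15)).round(1) for q in ((393,102),(574,108),(379,369))])
```

```text
hol TL [-44.2  30.6]
TR [ 8.8 30.9]
BL [-42.6 -27.8]
BR [  9.  -28.2]
pin [-27.1   1.3]
ptr L [ 9.  45.8]
ptr R [25.7 45.6]
ptr bottom L [10.9 29.2]
ptr R low [25.4 20. ]
plate [array([-84.5, 109.7]), array([ 81.6, 109.3]), array([ -85. , -155.3])]
```

```bash
cat >> fit2.py <<'E'
print("===")
for X in [(25.6,45.8,223),(25.6,45.8,219),(25.6,20,219),(25,17,226),(25,17,216),(26,17,226),(26,17,216),(25,-17,226),(25,-17,216),(25,17,221),(25,0,221),(25,-17,221)]:
    print(X,((proj(S2,s2w(p,X))[0]-[294.525,204.525])*20).round(0))
E
python3 fit2.py | sed '1,/===/d'
python3 - <<'E'
import numpy as np
a=np.load('s4.npy').mean(2)[205:225,300:326]
print("     ",*range(300,326))
for i,r in enumerate(a): print(205+i,*r.round().astype(int))
E
```

```text
(25.6, 45.8, 223) [584.  89.]
(25.6, 45.8, 219) [584. 120.]
(25.6, 20, 219) [459. 214.]
(25, 17, 226) [440. 169.]
(25, 17, 216) [440. 247.]
(26, 17, 226) [448. 171.]
(26, 17, 216) [448. 249.]
(25, -17, 226) [269. 298.]
(25, -17, 216) [270. 377.]
(25, 17, 221) [440. 208.]
(25, 0, 221) [356. 272.]
(25, -17, 221) [269. 337.]
      300 301 302 303 304 305 306 307 308 309 310 311 312 313 314 315 316 317 318 319 320 321 322 323 324 325
205 120 118 112 99 97 97 96 94 93 96 90 86 101 120 166 170 170 170 170 171 172 172 172 173 173 173
206 119 118 113 99 98 97 96 92 84 86 87 90 103 119 166 170 170 170 169 171 172 172 172 173 172 172
207 122 120 113 99 96 96 93 81 68 81 95 97 103 119 166 170 166 155 149 152 163 169 170 171 171 172
208 138 129 115 99 96 96 93 80 80 93 95 93 102 119 163 158 143 117 103 110 131 145 150 161 170 172
209 178 161 123 100 96 96 97 95 94 93 84 85 101 114 145 126 101 87 84 85 90 98 107 134 169 173
210 200 170 122 100 97 97 97 93 85 83 81 88 99 100 109 91 84 83 83 82 81 75 79 113 168 175
211 163 123 107 100 98 96 95 82 67 80 92 88 88 83 85 82 82 83 82 80 73 68 96 141 171
[... 560 characters left out ...]

218 102 103 100 74 52 50 32 27 27 29 32 40 60 62 91 125 152 173 175 175 175 175 175 176 176 176
219 102 104 103 92 113 109 65 29 25 39 70 80 77 87 137 168 172 175 175 176 175 175 176 176 177 178
220 102 103 108 130 160 147 98 38 28 51 88 94 86 124 167 175 175 175 175 176 175 176 177 178 178 178
221 102 102 107 134 150 133 101 44 42 54 65 88 133 158 173 175 174 175 174 176 177 177 178 177 178 178
222 102 100 97 106 121 104 77 42 51 61 81 114 166 173 174 174 175 175 175 177 178 177 177 177 178 178
223 102 101 96 95 95 89 79 61 67 78 94 118 169 174 174 174 175 176 176 177 177 177 177 178 178 179
224 102 103 100 96 93 93 91 85 92 92 87 111 168 174 175 175 175 176 176 176 177 177 178 178 178 178
```

Request:
servo_tool(moves=[{"tx": 0,"ty": 0,"tz": -0.5,"roll": 0,"grip": 0.0},{"tx": 5,"ty": 0.7,"tz": -0.5,"roll": 0,"grip": 0.0},{"tx": 15.2,"ty": 2.7,"tz": -0.5,"roll": 0,"grip": 0.0},{"tx": 23.3,"ty": 5,"tz": -0.5,"roll": 0,"grip": 0.0},{"tx": 32.3,"ty": 8.3,"tz": -0.5,"roll": 0,"grip": 0.0}])

```text
clock: 6.05
tool_pos: [453.0, -59.1, 237.3]
eef_rot: [3.141, -0.0, 1.84]
ft_force: [0.1, -0.6, -6.8]
opening: 0.194
```

Run:
```python
from plant import ctrl,viewer
import cv2,numpy as np
s=ctrl.get_state(); print(s["tool_pos"],s["ft_force"],s["wrist_torque"],s["opening"],s["clock"])
import numpy as np
v=s["tool_pos"][:2]-[571.3,-75.4]; c,n=np.cos(.266),np.sin(.266); x=c*v[0]+n*v[1]; y=-n*v[0]+c*v[1]; print(np.hypot(x,y),np.arctan2(-x,y))
a=np.mean([viewer.grab_frame("scene").astype(float) for _ in range(4)],0); np.save("s5.npy",a)
a=a.round().astype(np.uint8); cv2.imwrite("pics/s5.png",a)
cv2.imwrite("pics/c11.png",cv2.resize(a[165:285,240:360],(600,600),interpolation=cv2.INTER_CUBIC))
```

```text
[453.0425806  -59.05225117 237.30230951] [ 0.08370466 -0.55403704 -6.79742928] [-0.12379941  0.31896012  0.01691096] 0.19437514053825852 6.05
119.38201763523308 1.1674282692447238
```

View pics/c11.png

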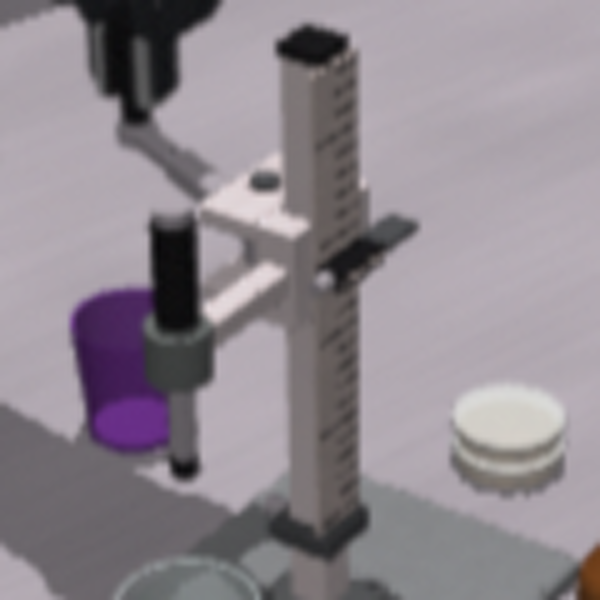

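Request:
servo_tool(moves=[{"tx": 8.7,"ty": 4,"tz": 0,"roll": 0,"grip": 0.0},{"tx": 17.1,"ty": 8.7,"tz": 0,"roll": 0,"grip": 0.0},{"tx": 25.1,"ty": 14,"tz": 0,"roll": 0,"grip": 0.0},{"tx": 32.6,"ty": 20,"tz": 0,"roll": 0,"grip": 0.0},{"tx": 39.6,"ty": 26.6,"tz": 0,"roll": 0,"grip": 0.0}])

```text
clock: 6.67
tool_pos: [468.9, -13.8, 237.4]
eef_rot: [3.141, -0.0, 1.84]
ft_force: [-0.7, -1.2, -5.7]
opening: 0.195
```

Request:
servo_tool(moves=[{"tx": 6.5,"ty": 7.1,"tz": 0,"roll": 0,"grip": 0.0},{"tx": 12.4,"ty": 14.7,"tz": 0,"roll": 0,"grip": 0.0},{"tx": 12.4,"ty": 14.7,"tz": 0,"roll": 0,"grip": 0.0},{"tx": 12.4,"ty": 14.7,"tz": 0,"roll": 0,"grip": 0.0}])

```text
clock: 7.0
tool_pos: [479.9, 1.6, 237.4]
eef_rot: [3.141, -0.001, 1.841]
ft_force: [-1.2, 1.5, -4.3]
opening: 0.191
```

```bash
cat > chk.py <<'E'
from plant import ctrl,viewer
import cv2,numpy as np,sys
s=ctrl.get_state(); print(s["tool_pos"],s["ft_force"],s["wrist_torque"],s["opening"],s["clock"])
v=s["tool_pos"][:2]-[571.3,-75.4]; c,n=np.cos(.266),np.sin(.266); x=c*v[0]+n*v[1]; y=-n*v[0]+c*v[1]; print(np.hypot(x,y),np.arctan2(-x,y))
k=sys.argv[1]
a=np.mean([viewer.grab_frame("scene").astype(float) for _ in range(6)],0); np.save(k+".npy",a)
a=a.round().astype(np.uint8); cv2.imwrite(f"pics/{k}.png",a)
cv2.imwrite(f"pics/{k}c.png",cv2.resize(a[165:285,240:360],(600,600),interpolation=cv2.INTER_CUBIC))
g=a.mean(2)[205:225,300:326]
print("     ",*range(308,326))
for i,r in enumerate(g): print(205+i,*r[8:].round().astype(int))
E
python3 chk.py s6
```

```text
[479.88791774   1.61265844 237.37326801] [-1.15578789  1.50743697 -4.30124971] [0.25038658 0.20002312 0.05289705] 0.19111257210678087 7.0
119.52873437817146 0.6046854755316754
      308 309 310 311 312 313 314 315 316 317 318 319 320 321 322 323 324 325
205 93 94 90 85 101 119 165 170 169 169 169 170 171 171 172 171 172 171
206 85 85 87 89 101 118 165 169 169 169 168 169 171 171 172 171 171 171
207 67 81 94 97 102 119 165 169 165 153 146 151 162 168 168 170 170 171
208 80 92 94 92 102 118 162 158 139 114 97 108 130 142 148 160 169 171
209 94 92 84 84 100 113 145 125 95 86 83 85 89 93 106 133 167 172
210 84 83 80 87 98 100 109 90 82 81 82 82 79 74 80 113 167 173
211 68 79 90 87 87 82 84 82 81 82 81 79 72 69 96 141 169 174
212 79 89 80 63 58 58 68 75 76 81 79 73 75 107 141 167 173 173
213 90 77 50 29 30 33 43 55 57 72 74 93 124 153 169 172 172 173
214 72 48 27 22 25 26 28 30 42 69 95 139 165 171 172 173 173 174
215 35 26 26 26 27 28 31 42 75 113 141 167 171 173 173 174 175 175
216 25 26 27 25 26 39 68 82 102 154 168 172 173 175 175 175 175 175
217 26 25 25 25 32 52 87 101 116 166 173 175 174 175 175 175 175 175
218 26 28 31 40 60 62 91 124 151 173 174 175 174 174 174 175 176 175
219 26 39 70 80 78 86 136 167 172 174 174 175 174 174 175 175 176 177
220 28 52 87 94 86 121 166 173 174 174 173 174 174 175 176 177 177 177
221 43 53 65 89 133 155 172 173 173 173 174 175 175 176 177 177 176 176
222 51 61 80 114 165 172 173 173 173 175 175 175 176 176 177 177 176 177
223 67 78 93 117 169 173 173 173 174 175 175 175 176 176 176 177 178 178
224 91 90 86 111 168 173 173 174 175 175 175 175 176 176 177 177 177 178
```

View pics/s6c.png

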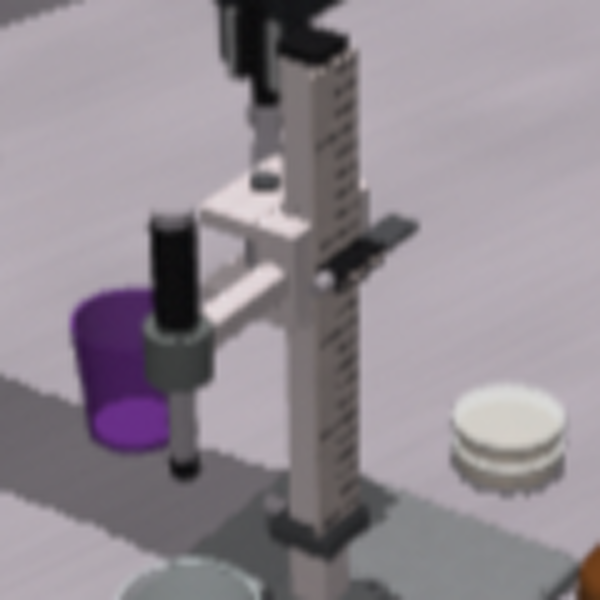

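Request:
servo_tool(moves=[{"tx": 0,"ty": 0,"tz": 0,"roll": 0.08,"grip": 0.0},{"tx": 0,"ty": 0,"tz": 0,"roll": 0.16,"grip": 0.0},{"tx": 0,"ty": 0,"tz": 0,"roll": 0.24,"grip": 0.0},{"tx": 0,"ty": 0,"tz": 0,"roll": 0.3,"grip": 0.0},{"tx": 0,"ty": 0,"tz": 0,"roll": 0.3,"grip": 0.0}])

```text
clock: 7.72
tool_pos: [478.8, 0.5, 237.3]
eef_rot: [-3.141, 0.0, 1.537]
ft_force: [-1.2, 0.7, -4.2]
opening: 0.189
```

Run:
```python
from plant import ctrl,viewer
import cv2,pickle
s=ctrl.get_state(); print(s["tool_pos"],s["eef_rot"],s["ft_force"],s["wrist_torque"])
pickle.dump(viewer.calibration("wrist"),open("w7.pkl","wb"))
a=viewer.grab_frame("wrist"); cv2.imwrite("pics/w7.png",a)
```

```text
[478.82578402   0.50182967 237.27800062] [-3.14126056e+00  2.87653713e-04  1.53667338e+00] [-1.21222051  0.70494701 -4.22945219] [0.23868351 0.40080239 0.06377412]
```

View pics/w7.png

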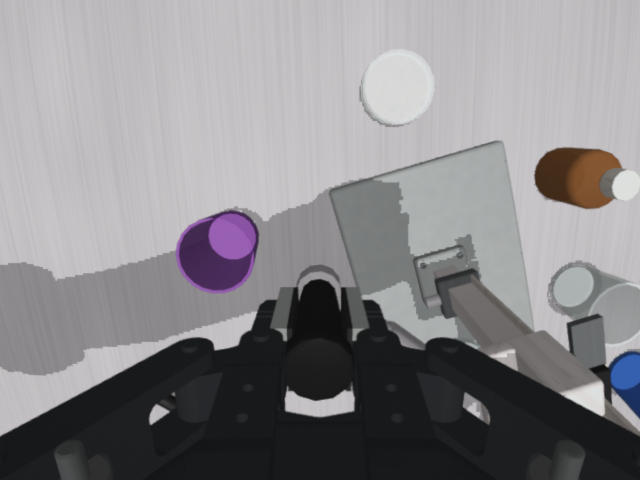

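Run:
```python
import cv2
a=cv2.imread("pics/w7.png")
cv2.imwrite("pics/w7c.png",cv2.resize(a[300:420,480:640],(800,600),interpolation=cv2.INTER_CUBIC))
```

```text
(no output)
```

View pics/w7c.png

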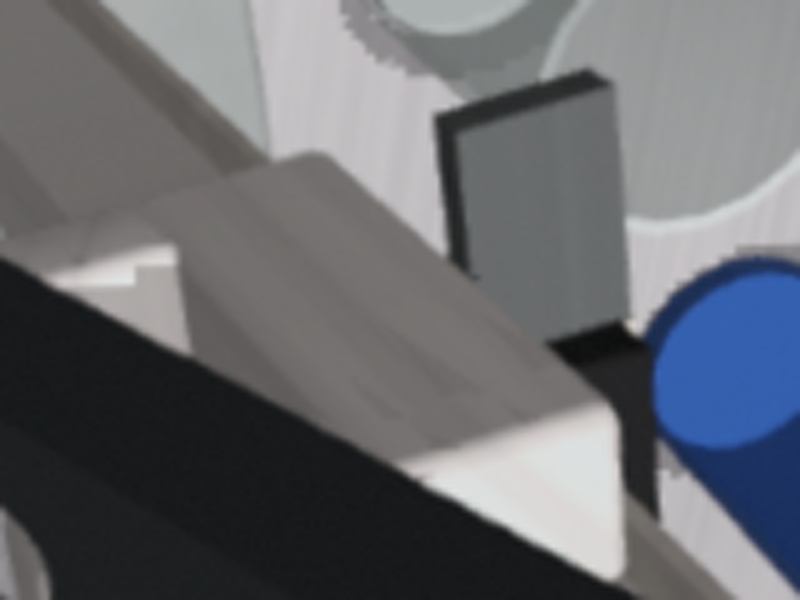

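```bash
cat > rw.py <<'E'
from h import *; import pickle
c=pickle.load(open("w7.pkl","rb")); p=np.array([597.54,-68.23,.266])
w=lambda u,v:np.array((480+u/5-.4,300+v/5-.4))
C=121.4
P=[(460,132),(612,88),(628,318)]; q=np.array([w(*a) for a in P])
X=lambda xb,xf,y0,y1,z:[[xb,y1,z],[xf,y1,z],[xf,y0,z]]
r=proj(c,s2w(p,X(9.5,26,20,46,C+102)))-q; print("resid",r.round(1).tolist())
# fit local shift of stand xy + yaw fixed; then rider
for xf in (25.6,26):
  g=least_squares(lambda d:(proj(c,s2w([p[0]+d[0],p[1]+d[1],p[2]+d[2]],X(xf-16.5,xf,20,46,C+102)))-q).ravel(),[0,0,0]); pp=p+g.x
  print(xf,g.x.round(2),g.fun.round(1))
  for n,uv in (("top right",(652,350)),("tr2",(650,353))):
    o=least_squares(lambda v:(proj(c,s2w(pp,[v[0],17,v[1]]))[0]-w(*uv)),[26,226]); print(n,o.x, "R=",o.x[1]-105)
  for R in (119,121,123): print(R,[((proj(c,s2w(pp,[26,y,100+R+dz]))[0]-[479.6,299.6])*5).round(0).tolist() for y,dz in ((17,5),(17,-5),(-17,5))],((proj(c,s2w(pp,[12,17,105+R]))[0]-[479.6,299.6])*5).round(0).tolist())
E
python3 rw.py
```

```text
resid [[1.9, 3.5], [5.0, 1.8], [5.2, 2.3]]
25.6 [-3.33  1.92 -0.03] [-1.8  0.   1.6 -0.6  0.3  0.7]
top right [ 27.03998949 224.57138672] R= 119.57138672284253
tr2 [ 26.61172172 224.88413854] R= 119.88413853808649
119 [[638.0, 350.0], [573.0, 295.0], [643.0, 624.0]] [502.0, 389.0]
121 [[652.0, 361.0], [586.0, 306.0], [655.0, 637.0]] [514.0, 401.0]
123 [[666.0, 373.0], [598.0, 316.0], [668.0, 650.0]] [527.0, 413.0]
26 [-3.72  1.83 -0.03] [-1.8  0.   1.6 -0.6  0.3  0.7]
top right [ 27.43998763 224.57138589] R= 119.57138588937437
tr2 [ 27.01171989 224.88413766] R= 119.88413765533889
119 [[634.0, 351.0], [569.0, 296.0], [639.0, 625.0]] [498.0, 390.0]
121 [[648.0, 362.0], [582.0, 307.0], [652.0, 638.0]] [510.0, 402.0]
123 [[662.0, 374.0], [595.0, 317.0], [664.0, 651.0]] [523.0, 414.0]
```

```bash
cat >> rw.py <<'E'
print("--")
for y0 in (18.5,19,19.5,20):
  xf=26
  g=least_squares(lambda d:(proj(c,s2w([p[0]+d[0],p[1]+d[1],p[2]],X(d[2],xf,y0,y0+26,C+102)))-q).ravel(),[0,0,9.5]); pp=p.copy(); pp[:2]+=g.x[:2]
  o=least_squares(lambda v:(proj(c,s2w(pp,[v[0],17,v[1]]))[0]-w(651,352)),[26,226]); print(y0,g.x.round(1),g.fun.round(1),o.x[0].round(2),"R=",o.x[1]-105)
E
python3 rw.py | sed '1,/--/d'
```

```text
18.5 [-3.3  2.8 11.3] [ 0.   0.1 -0.2 -0.4  0.2  0.4] 25.84 R= 121.6982117893393
19 [-3.2  2.3 11.3] [ 0.   0.1 -0.2 -0.4  0.2  0.4] 26.2 R= 121.15105065678046
19.5 [-3.   1.8 11.3] [ 0.   0.1 -0.2 -0.4  0.2  0.4] 26.56 R= 120.60389024488569
20 [-2.9  1.3 11.3] [ 0.   0.1 -0.2 -0.4  0.2  0.4] 26.92 R= 120.0567287250395
```

Request:
servo_tool(moves=[{"tx": 0,"ty": 0,"tz": 0.2,"roll": -0.08,"grip": 0.0},{"tx": 0,"ty": 0,"tz": 0.2,"roll": -0.16,"grip": 0.0},{"tx": 0,"ty": 0,"tz": 0.2,"roll": -0.24,"grip": 0.0},{"tx": 0,"ty": 0,"tz": 0.2,"roll": -0.3,"grip": 0.0},{"tx": 0,"ty": 0,"tz": 0.2,"roll": -0.3,"grip": 0.0}])

```text
clock: 8.18
tool_pos: [479.1, 0.6, 237.2]
eef_rot: [-3.142, 0.0, 1.844]
ft_force: [-1.2, 1.9, -3.2]
opening: 0.195
```

Request:
servo_tool(moves=[{"tx": 5.2,"ty": 8,"tz": 0,"roll": 0,"grip": 0.0},{"tx": 9.8,"ty": 16.4,"tz": 0,"roll": 0,"grip": 0.0},{"tx": 13.7,"ty": 25.2,"tz": 0,"roll": 0,"grip": 0.0},{"tx": 16.9,"ty": 34.2,"tz": 0,"roll": 0,"grip": 0.0},{"tx": 19.4,"ty": 43.5,"tz": 0,"roll": 0,"grip": 0.0}])

```text
clock: 8.6
tool_pos: [516.8, 31.4, 236.9]
eef_rot: [-3.141, 0.0, 1.84]
ft_force: [-2.2, -2.9, -4.6]
opening: 0.199
```

Request:
servo_tool(moves=[{"tx": 1.0,"ty": 5,"tz": 0,"roll": 0,"grip": 0.0},{"tx": 1.7,"ty": 9.5,"tz": 0,"roll": 0,"grip": 0.0},{"tx": 2.4,"ty": 15,"tz": 0,"roll": 0,"grip": 0.0},{"tx": 2.7,"ty": 19,"tz": 0,"roll": 0,"grip": 0.0},{"tx": 2.8,"ty": 23,"tz": 0,"roll": 0,"grip": 0.0}])

```text
clock: 9.02
tool_pos: [537.6, 39.7, 236.9]
eef_rot: [-3.141, 0.0, 1.84]
ft_force: [-1.1, -1.5, -5.3]
opening: 0.193
```

```bash
python3 chk.py s8 | head -2
```

```text
[537.58402471  39.70164924 236.94312087] [-1.06439188 -1.45432144 -5.25630065] [-0.32474836  0.52359745 -0.00641791] 0.19289937765368118 9.0167
119.93813675491558 0.018951993794007582
```

Request:
servo_tool(moves=[{"tx": 0,"ty": 2,"tz": 0,"roll": 0,"grip": 0.0},{"tx": 0,"ty": 4,"tz": 0,"roll": 0,"grip": 0.0},{"tx": 0,"ty": 4,"tz": 0,"roll": 0,"grip": 0.0},{"tx": 0,"ty": 4,"tz": 0,"roll": 0,"grip": 0.0}])

```text
clock: 9.65
tool_pos: [541.1, 40.6, 237.0]
eef_rot: [-3.141, 0.0, 1.84]
ft_force: [-2.5, -3.8, -5.8]
opening: 0.193
```

```bash
python3 chk.py s9 | head -2
```

```text
[541.08984151  40.63089235 236.96914567] [-2.54289305 -3.78765871 -5.76394263] [-0.54029036  0.30141404 -0.01632436] 0.19250808889168025 9.65
119.8992145787609 -0.011291897887754828
```

Request:
servo_tool(moves=[{"tx": 0,"ty": 2,"tz": 0,"roll": 0,"grip": 0.0},{"tx": 0,"ty": 4,"tz": 0,"roll": 0,"grip": 0.0},{"tx": 0,"ty": 4,"tz": 0,"roll": 0,"grip": 0.0},{"tx": 0,"ty": 4,"tz": 0,"roll": 0,"grip": 0.0}])

```text
clock: 10.28
tool_pos: [544.0, 41.5, 236.6]
eef_rot: [-3.139, 0.0, 1.84]
ft_force: [-5.7, -5.1, -5.5]
opening: 0.194
```

```bash
python3 chk.py s10 | head -2
```

```text
[543.97144027  41.49990789 236.61967464] [-5.7109441  -5.1199738  -5.49674668] [-0.85225408  1.22953981 -0.0268138 ] 0.19437486456689376 10.2833
120.05181648963375 -0.03634694413405641
```

Request:
servo_tool(moves=[{"tx": 0,"ty": 2,"tz": 0,"roll": 0,"grip": 0.0},{"tx": 0,"ty": 4,"tz": 0,"roll": 0,"grip": 0.0},{"tx": 0,"ty": 4,"tz": 0,"roll": 0,"grip": 0.0},{"tx": 0,"ty": 4,"tz": 0,"roll": 0,"grip": 0.0}])

```text
clock: 10.92
tool_pos: [546.5, 42.3, 236.2]
eef_rot: [-3.136, 0.0, 1.84]
ft_force: [-9.9, -6.1, -2.6]
opening: 0.191
```

```bash
python3 chk.py s11
```

```text
[546.46827442  42.30950221 236.22014819] [-9.85930858 -6.05716421 -2.62049669] [-1.16401435  2.09653882  0.04052683] 0.1913300279984917 10.9167
120.30021406804303 -0.05809073559466577
      308 309 310 311 312 313 314 315 316 317 318 319 320 321 322 323 324 325
205 94 95 90 86 102 120 166 172 171 171 171 172 172 173 173 173 173 174
206 85 85 88 90 102 120 166 171 170 170 170 171 173 173 174 173 172 172
207 68 81 94 98 103 120 167 171 166 152 148 160 169 170 171 172 172 172
208 80 94 96 93 103 120 166 165 144 104 94 121 139 146 158 168 171 172
209 95 93 85 85 101 116 154 140 105 75 70 75 81 90 120 144 170 174
210 85 83 81 88 98 101 121 96 85 82 81 81 77 67 69 104 168 175
211 68 80 91 89 86 77 86 84 82 83 83 80 74 75 93 131 170 175
212 80 90 80 64 59 57 69 75 76 81 81 73 69 97 142 168 174 175
213 92 79 51 29 31 33 43 55 58 73 73 75 107 143 169 174 174 174
214 73 49 28 23 26 27 28 30 41 68 93 125 153 169 174 174 175 175
215 35 26 27 25 26 27 33 41 71 102 140 166 172 174 175 176 177 177
216 27 26 28 26 26 39 70 82 98 144 168 174 175 176 176 176 176 177
217 26 27 27 25 32 52 88 101 117 167 174 176 176 176 177 176 177 176
218 26 28 32 41 60 62 91 125 153 173 175 176 176 176 176 176 177 177
219 25 40 71 81 76 83 138 168 173 175 176 176 176 176 176 177 178 178
220 27 51 88 94 78 113 167 175 176 175 175 176 176 177 177 177 179 179
221 42 54 65 83 118 148 172 175 175 175 175 176 177 177 178 178 178 179
222 52 61 80 110 155 172 175 175 175 175 176 177 178 178 178 178 178 179
223 68 79 94 118 169 175 175 175 175 177 177 177 177 177 177 179 179 179
224 93 92 87 112 169 174 175 176 176 176 176 177 177 178 178 178 179 178
```

View pics/s11c.png

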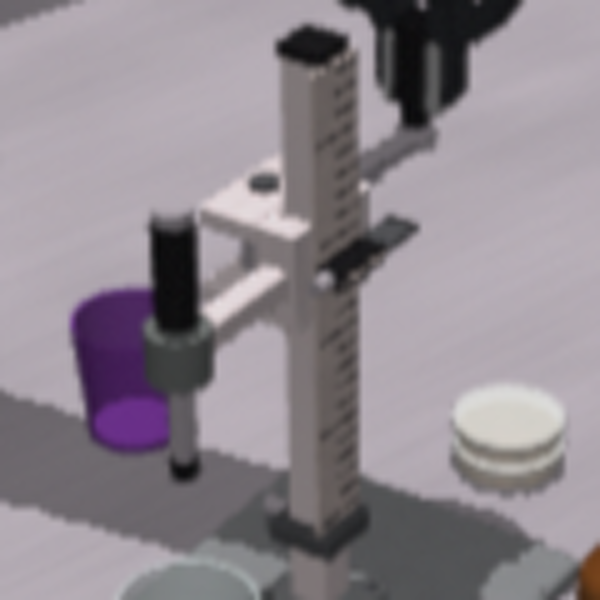

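Run:
```python
from plant import ctrl,viewer
import cv2,pickle
pickle.dump(viewer.calibration("wrist"),open("w12.pkl","wb"))
a=viewer.grab_frame("wrist"); cv2.imwrite("pics/w12.png",a)
t=viewer.grab_frame("top"); cv2.imwrite("pics/t12.png",t)
cv2.imwrite("pics/t12c.png",cv2.resize(t[170:330,270:430],(600,600),interpolation=cv2.INTER_CUBIC))
```

```text
(no output)
```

View pics/w12.png

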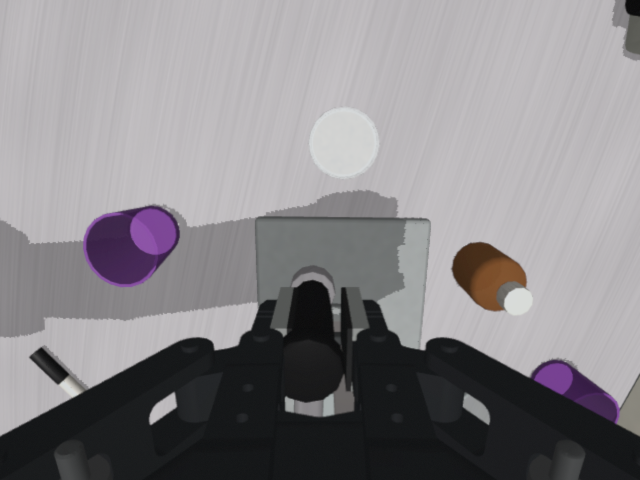

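View pics/t12c.png

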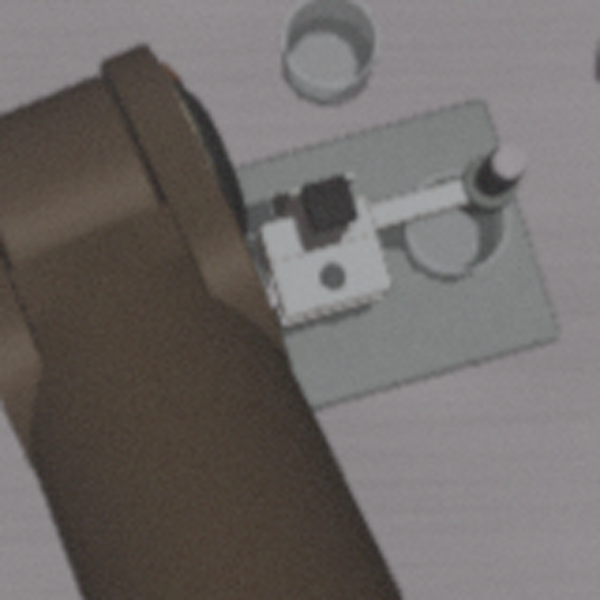

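Run:
```python
import cv2
a=cv2.imread("pics/w12.png"); b=cv2.imread("pics/w7.png")
f=lambda a:cv2.resize(cv2.convertScaleAbs(a[255:425,235:405],alpha=1.8),(400,400),interpolation=cv2.INTER_CUBIC)
cv2.imwrite("pics/w12c.png",cv2.hconcat([f(a),f(b)]))
```

```text
(no output)
```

View pics/w12c.png

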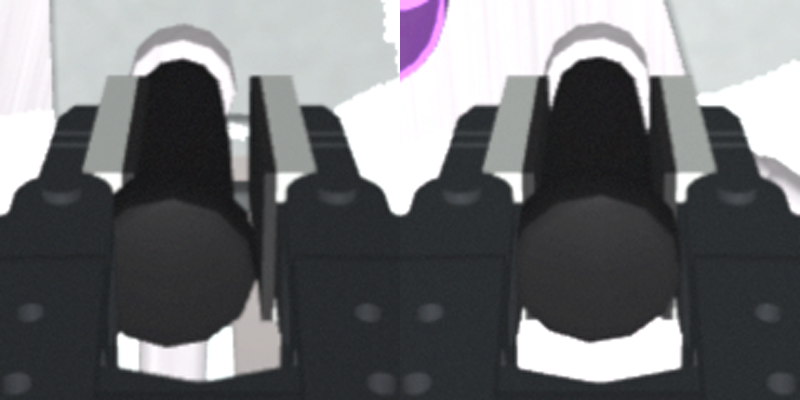

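Request:
servo_tool(moves=[{"tx": 0,"ty": -2,"tz": 0,"roll": 0,"grip": 0.0},{"tx": 0,"ty": -5,"tz": 0,"roll": 0,"grip": 0.0},{"tx": 0,"ty": -7,"tz": 0,"roll": 0,"grip": 0.0},{"tx": 0,"ty": -7,"tz": 0,"roll": 0,"grip": 0.0},{"tx": 0,"ty": -7,"tz": 0,"roll": 0,"grip": 0.0}])

```text
clock: 11.73
tool_pos: [542.3, 40.7, 237.0]
eef_rot: [-3.142, 0.0, 1.839]
ft_force: [-0.7, -4.6, -6.8]
opening: 0.193
```

```bash
python3 chk.py s13
python3 - <<'E'
from plant import ctrl,viewer
import cv2
a=viewer.grab_frame("wrist"); cv2.imwrite("pics/w13.png",a)
f=lambda a:cv2.resize(cv2.convertScaleAbs(a[255:425,235:405],alpha=1.8),(400,400),interpolation=cv2.INTER_CUBIC)
cv2.imwrite("pics/w13c.png",f(a))
E
```

```text
[542.29170456  40.74161321 237.03716255] [-0.69820527 -4.56445277 -6.84944005] [-0.91701755  0.31383659 -0.00326258] 0.1928086110090181 11.7333
119.70946296188184 -0.02124102282702658
      308 309 310 311 312 313 314 315 316 317 318 319 320 321 322 323 324 325
205 94 95 90 86 102 120 166 170 170 171 171 172 172 172 173 173 173 174
206 85 86 87 90 103 120 165 170 171 169 169 171 172 173 173 173 172 173
207 69 82 96 98 103 120 167 171 166 151 148 160 169 169 171 172 171 172
208 80 94 95 94 103 120 165 166 147 105 94 122 139 146 158 168 172 172
209 94 94 84 84 101 116 154 140 112 77 70 76 82 98 125 144 169 173
210 85 83 81 89 98 101 120 95 86 82 80 81 81 81 82 107 168 175
211 68 79 92 88 87 77 86 82 82 83 82 80 74 75 95 131 170 175
212 81 90 81 64 59 58 69 76 77 82 80 72 67 97 142 168 174 175
213 91 78 50 30 30 33 43 55 60 75 73 72 96 142 169 173 174 174
214 72 49 27 22 27 27 27 30 45 72 93 121 143 168 174 174 175 175
215 36 26 25 27 27 28 32 41 71 102 140 166 171 174 175 176 177 176
216 26 26 27 27 26 39 68 81 99 144 168 174 175 176 176 176 176 176
217 26 27 27 25 31 52 88 102 117 166 175 176 177 176 176 176 176 176
218 26 28 32 41 60 62 91 126 152 173 175 176 176 176 176 176 176 177
219 26 40 71 80 76 84 137 167 173 175 175 176 175 176 176 177 178 178
220 28 51 88 94 79 114 167 175 175 175 175 175 175 176 177 177 178 179
221 42 53 65 84 119 149 173 175 175 175 176 176 177 177 178 178 178 178
222 51 62 80 110 155 172 174 175 175 176 176 177 177 177 178 178 178 178
223 66 79 94 117 168 175 174 175 175 176 177 177 177 178 177 178 179 179
224 93 92 87 111 169 175 175 175 176 176 177 177 177 178 178 178 178 179
```

View pics/w13c.png

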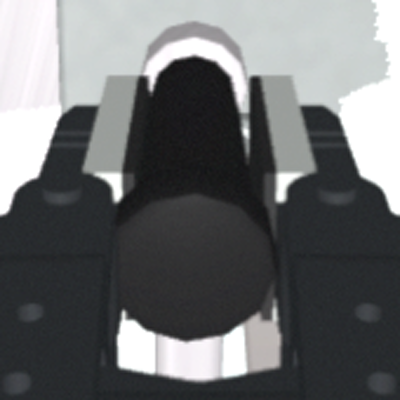

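View pics/s13c.png

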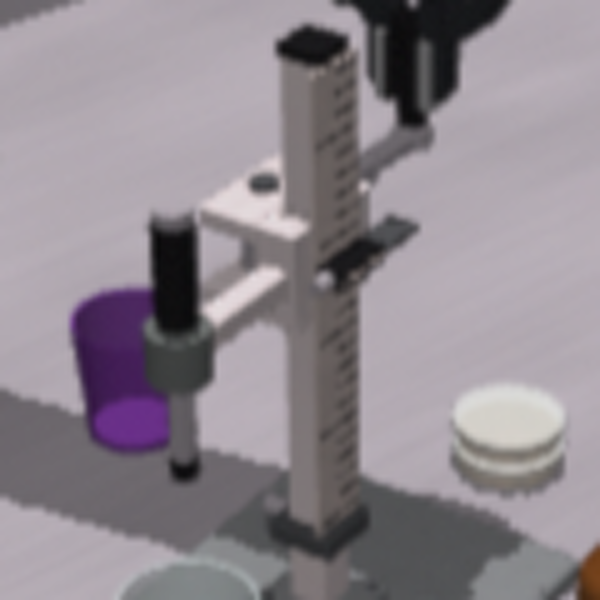

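Run:
```python
import cv2,numpy as np
L=[]
for k in ("s8","s9","s10","s11","s13"):
    a=np.load(k+".npy"); g=a.mean(2)
    print(k,"row192:",*g[192,310:332].round().astype(int)); print("   row195:",*g[195,310:332].round().astype(int))
    L.append(cv2.resize(a[175:205,308:334].round().astype(np.uint8),(260,300),interpolation=cv2.INTER_CUBIC))
cv2.imwrite("pics/cmp.png",cv2.vconcat([cv2.hconcat(L[:3]),cv2.hconcat(L[3:]+[L[4]*0])]))
# shift of lever patch by phase-correlation/ECC-free: template match
ref=np.load("s13.npy").mean(2).astype(np.float32)
```

```text
s8 row192: 98 126 172 172 155 131 115 106 105 105 101 96 97 94 101 139 168 171 170 170 170 170
   row195: 93 100 109 101 106 105 100 92 91 110 136 147 152 162 170 173 173 173 173 172 172 173
s9 row192: 98 126 173 177 173 158 149 128 107 105 106 105 103 101 95 97 129 167 170 170 170 170
   row195: 94 104 119 105 107 103 106 102 95 93 110 130 138 143 153 168 171 172 172 173 173 172
s10 row192: 99 126 173 177 175 172 156 122 109 105 105 105 103 103 99 90 108 165 170 170 170 170
   row195: 97 114 134 118 108 106 106 105 99 91 92 108 128 137 143 151 168 172 173 172 173 173
s11 row192: 99 126 173 178 177 172 158 149 128 110 105 104 105 103 103 97 99 136 166 170 170 171
   row195: 98 114 134 117 112 108 106 106 102 96 90 92 107 131 138 147 150 169 173 173 174 172
s13 row192: 98 126 173 178 173 164 151 126 108 105 105 104 101 101 96 93 116 166 170 170 170 171
   row195: 95 108 132 112 107 104 106 102 97 90 91 106 131 142 148 150 169 173 173 173 173 173
```

View pics/cmp.png

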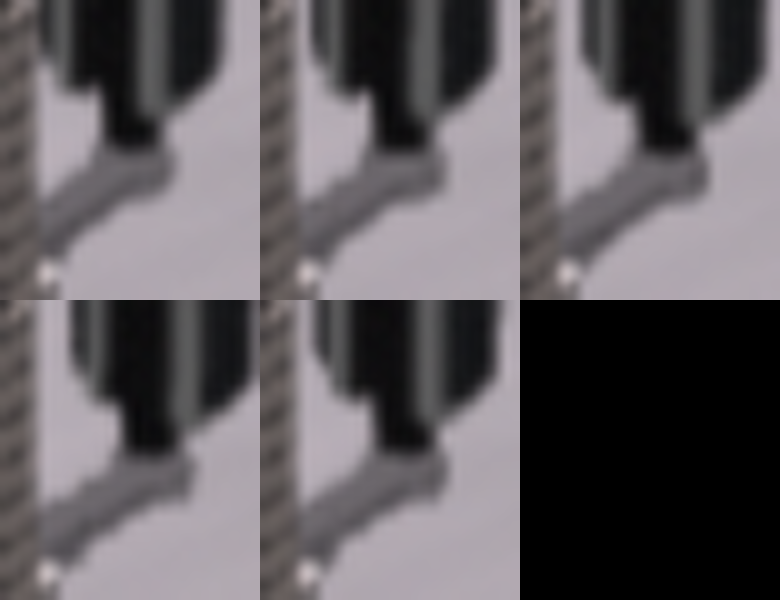

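Request:
servo_tool(moves=[{"tx": 0,"ty": 1.5,"tz": 0,"roll": 0,"grip": 0.0},{"tx": 0,"ty": 3,"tz": 0,"roll": 0,"grip": 0.0},{"tx": 0,"ty": 3,"tz": 0,"roll": 0,"grip": 0.0},{"tx": 0,"ty": 3,"tz": 0,"roll": 0,"grip": 0.0}])

```text
clock: 12.42
tool_pos: [544.0, 41.6, 236.6]
eef_rot: [-3.139, 0.0, 1.84]
ft_force: [-4.8, -6.1, -5.6]
opening: 0.193
```

```bash
python3 chk.py s14 | head -2
python3 - <<'E'
from plant import ctrl,viewer
import cv2
a=viewer.grab_frame("wrist"); cv2.imwrite("pics/w14.png",a)
f=lambda a:cv2.resize(cv2.convertScaleAbs(a[255:425,235:405],alpha=1.8),(400,400),interpolation=cv2.INTER_CUBIC)
s=cv2.imread("pics/s14.png")[205:235,295:335]
cv2.imwrite("pics/w14c.png",cv2.hconcat([f(a),cv2.resize(s,(400,400)[:1]+(300,),interpolation=cv2.INTER_CUBIC) if 0 else cv2.copyMakeBorder(cv2.resize(s,(400,300),interpolation=cv2.INTER_CUBIC),0,100,0,0,0)]))
E
```

```text
[544.02395416  41.59089532 236.58905617] [-4.81804755 -6.14620496 -5.55603549] [-1.04832755  1.07952439 -0.01212767] 0.19268309004267717 12.4167
120.1284823222395 -0.03694503302431767
```

View pics/w14c.png

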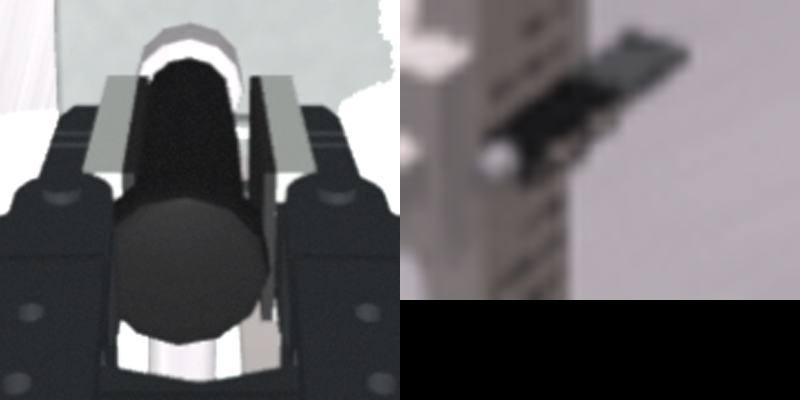

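View pics/s14.png

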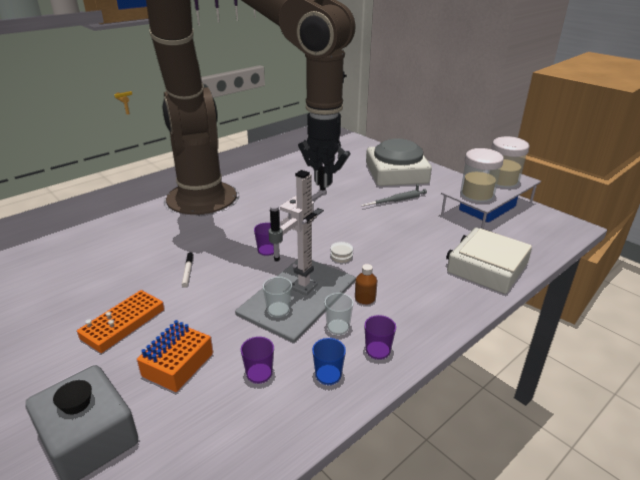

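Request:
servo_tool(moves=[{"tx": 0,"ty": -1,"tz": 0,"roll": 0,"grip": 0.0},{"tx": 0,"ty": -1,"tz": 0,"roll": 0,"grip": 0.0},{"tx": 0,"ty": -1,"tz": 0,"roll": 0,"grip": 0.0},{"tx": 0,"ty": -1,"tz": 0,"roll": 0,"grip": 0.0}], newtons=100)

```text
clock: 13.1
tool_pos: [543.4, 41.3, 236.7]
eef_rot: [-3.139, 0.0, 1.84]
ft_force: [-4.1, -4.4, -5.2]
opening: 0.187
```

```bash
python3 chk.py s15
python3 - <<'E'
from plant import ctrl,viewer
import cv2
a=viewer.grab_frame("wrist")
f=lambda a:cv2.resize(cv2.convertScaleAbs(a[255:425,235:405],alpha=1.8),(400,400),interpolation=cv2.INTER_CUBIC)
cv2.imwrite("pics/w15c.png",f(a))
E
```

```text
[543.37572608  41.30451961 236.73552295] [-4.05336234 -4.40666374 -5.1724689 ] [-0.9518452   0.87671303  0.04644846] 0.18650294738799597 13.1
119.99879154446539 -0.03114226737914179
      308 309 310 311 312 313 314 315 316 317 318 319 320 321 322 323 324 325
205 94 95 90 86 102 119 166 171 170 171 171 172 172 172 173 173 173 174
206 85 86 88 90 103 120 166 171 170 170 170 171 173 173 173 173 173 172
207 68 81 95 98 104 120 166 171 166 151 148 159 169 170 170 172 171 172
208 80 94 95 93 103 120 165 166 147 105 93 122 139 146 159 167 172 172
209 94 93 84 85 101 116 153 141 113 76 70 76 82 98 124 144 170 173
210 85 83 81 88 99 101 120 95 86 82 82 81 81 81 81 104 167 175
211 68 80 92 88 87 76 86 83 82 83 83 81 74 76 94 131 171 175
212 80 90 81 63 59 57 70 75 76 81 80 73 69 96 141 167 174 174
213 91 78 51 30 31 33 43 54 58 73 73 76 107 142 169 174 174 174
214 73 49 28 23 26 26 29 29 42 68 92 124 153 169 174 174 174 175
215 36 26 25 26 26 27 32 41 71 102 140 166 172 174 175 176 176 176
216 25 27 27 26 26 39 69 82 99 144 167 173 174 176 177 177 177 176
217 25 27 27 25 31 52 88 102 116 166 175 176 177 176 176 176 176 176
218 27 28 31 41 60 63 91 125 152 173 175 176 176 175 176 176 177 177
219 25 40 70 81 77 84 137 168 173 175 175 175 175 176 176 177 178 179
220 28 52 88 93 78 113 167 174 176 175 175 175 175 176 177 179 179 179
221 43 54 65 83 118 148 172 176 175 175 176 177 177 178 178 178 178 178
222 52 62 79 109 154 171 174 175 175 175 176 177 177 177 178 177 178 179
223 66 79 94 118 169 175 175 175 175 177 176 177 177 178 178 178 179 179
224 92 92 87 111 169 175 175 176 176 176 177 177 177 178 178 178 178 179
```

View pics/w15c.png

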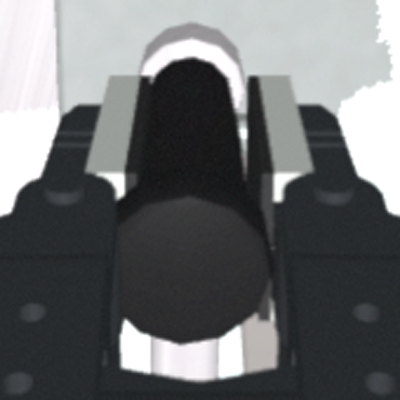

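```bash
python3 -c "
from plant import ctrl
print(ctrl.job_done())"
```

```text
the job is handed in; nothing more can be done
None
```

I gripped the handle and drew the holder straight up the column about 121 mm. I then swung the lever shut to the side away from the probe while holding that height. I handed the job in at about 13.5 s, still gripping the handle at 100 N and pushing about 5 N toward shut.

**Height:** From the arm's travel, the holder sits at about 120.8 to 121 mm. I put the rider at about 121 mm from two cameras, the scene view and a wrist view. The uncertainty is about 1 mm, because the two views agree only if the pointer starts 19 mm from the column axis. With 20 mm, the wrist view alone would put the rider at about 120 mm.

**Lever:** The geometry puts the lever at about 0, to within 0.02 rad. The hand itself measures -0.03 rad, the extra being give in the grip and the stop. The resistance over the last part of the swing read only about 3 N, below the 5 to 8 N you gave. The force rose to 11 N only once I pressed past the expected stop.

**Grip:** At 60 N and an 11 N push, one pad was lifting off the handle. I backed off and raised the grip; the last picture shows the handle held between both pads, slightly off centre.

**Bench:** The rider's pixels did not change from the first look to the last, the jar is standing, and nothing else on the bench looks moved in the scene view.

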